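Sort the needle cases under the magnifier lamp

ROBOT

A 6-joint arm with a two-finger parallel gripper is mounted at the origin on the work surface. World frame = base frame: x ahead of the robot, y to its left, z up, the work surface at z = 0. Lengths are in m, angles in rad, forces in N, time in s.
With the tool pointing down it reaches from about 0.25 to 0.725 m from the base axis. Payload 4 kg.
Tool frame: the origin (TCP) lies on the front face of the gripper's body, between the roots of the fingers; the fingertips stand 73 mm ahead of it and the grasp point (between the pads) lies 54 mm ahead of it; z points along the fingers, y is the line along which they close (so a half turn about z gives the same grasp; the last joint's range is limited). The gripper opens to 85 mm and grips with 20 to 120 N. Pads are 22 mm wide; open, the fingers measure 114 mm over their backs; the gripper's body (76 mm by 85 mm) begins 54 mm behind the grasp point. The pads swing forward as they close: fully open they stand 13 mm farther back than shut.
Start: joints at [1.2, 0.241, 0.005, 1.335, 0, 1.571], TCP at [0.181, 0.466, 0.304] pointing down, gripper open.
Joint ranges: [-2.72, 2.72], [-1.05, 1.87], [-1.09, 1.28], [-1.99, 2.15], [-1.42, 1.44], [-3.14, 3.14]. Speed limits (rad/s): [2.79, 2.79, 3.14, 3.14, 3.14, 3.14].

INTERFACE

Orientations are given as a 3x3 rotation matrix whose columns are the frame's x, y, z axes.
In Python, from bench import telemetry, optics, workorder, models gives the robot as it stands.
- The arm moves only by the tool jog_arm, never from a script. Its argument "steps" is a list of rows, each an object with "slide": the shift along the tool's x, y, z in mm, a list of three; "roll": the turn about the tool's z in rad; "hand": the finger opening in mm, from 0 to 85.4. In form: [{"slide": [x, y, z], "roll": roll, "hand": hand}, ...]. A call has 1 to 20 rows; each row is the pose to reach, as a shift and turn from the pose commanded when the call began, along the tool's axes at that moment; what a row does not reach only later rows make up. A row lasts 1/10 s, in which the tool goes at most 50 mm and 8.59 degrees, less where a joint would pass 70% of its speed; a pose out of reach is approached as far as the arm can. A call with a gripper value outside its range is refused whole. The fingers move at their own pace and stop on an object; "squeeze" is the grip in N (left out, the last holds). Time passes only in rows, so rows that repeat a pose let the fingers close. It gives the time, the measured TCP pose, the force, the opening and the grip force at its end, in the units of the state.
- telemetry.get_state(): the state, without advancing time (a new reading comes with each control period).
- optics.camera(name): name is "side" or "top"; returns a dict with "frame" (400x640x3 uint8, red, green, blue), "K" (3x3 intrinsics, pixels), "k1" (the pictures are not rectified: a ray, as slopes to the right and down, at radius r is drawn at 1 + k1 r^2 times it, then the intrinsics apply), "cam_to_world" (4x4, takes a point from camera to world coordinates). Camera axes: x right, y up, looking along -z (the intrinsics and any distortion apply to the point x, -y, -z); pixel columns grow to the right and rows downward; lengths in m; the calibration is good to about 2 mm. A picture is of the moment at which its call begins. There is no depth.
- workorder.sign_off(): hands the job in; it is judged then, once.
Trained networks look in the newest picture that a camera, given by its name, has taken for a name from the list of things; names that differ only in an ending like _2 or _b are one class to them, and where a whole thing is asked for, a point or a joint stands for the part that bears it (a point fixed in the world has none). Each returns a list of dicts, best first, with "confidence" (0 to 1); they miss things now and then, are a little off and sometimes report something else, mostly with a low value. They report only what shows in the picture. A call takes as long as a camera call. They do not tell look-alikes from the thing itself.
- models.look_for(name, camera): "extent" ([centre column, centre row, width, height] in pixels, round what is visible of it).
- models.spot_point(name, camera): "point" ([column, row] in pixels: a listed point, or the origin of a listed thing).
The state is a dict: "clock": time; "q": joint angles; "qvel": joint speeds; "tau": joint torques, N m; "tool_pos": TCP position; "tcp_rot": TCP orientation; "wrist_force": force on the tool from outside, world axes, zero at the start; "torque": the same for the moment, N m; "grip_width": finger opening in m; "grip_force": force on a finger pad.
Only numpy, scipy, OpenCV 4.12 (cv2) and the standard library are available. Lean on these libraries where they do the work, as an engineer would, in place of code of your own. Each camera call takes 0.05 s, during which the arm holds its last target. There are 200 camera calls.

TASK

Clear up after the needlework lesson: first take the magnifier lamp by its black knob and swing it to the left until no part of its round lens head is above the cutting mat; then put every needle case that has lost its cap into the grey bin on the left, and lay every capped one down in the empty wooden tray on the right. Close the gap in the tray row as well, so that this tray stands square and flush against the stocked tray with their ends in line. When all the cases are sorted, swing the lamp's head back over the middle of the mat, and leave the mug, spool, scissors and pencil tin where they are.

Things in the scene. Friction and masses are not known exactly. Their poses are not given: they have to be found in the camera images.
- mat: green cutting mat on the table, 220 (x) x 300 (y) x 3 mm, fixed; at the start the needle cases lie on it. Origin at the centre of its underside
- capped1: wooden needle case with its cap on, lying on one of its flat sides: a square stick 22 x 22 mm, 84 mm long, edges rounded, a groove round it where the cap (last 28 mm towards +x) meets the body; 30 g. Origin at its middle (11 mm above what it lies on), x along it. None if absent this time (two or three of the three are there)
- capped2: wooden needle case with its cap on, lying on one of its flat sides: a square stick 22 x 22 mm, 84 mm long, edges rounded, a groove round it where the cap (last 28 mm towards +x) meets the body; 30 g. Origin at its middle (11 mm above what it lies on), x along it. None if absent this time (two or three of the three are there)
- capped3: wooden needle case with its cap on, lying on one of its flat sides: a square stick 22 x 22 mm, 84 mm long, edges rounded, a groove round it where the cap (last 28 mm towards +x) meets the body; 30 g. Origin at its middle (11 mm above what it lies on), x along it. None if absent this time (two or three of the three are there)
- capless1: needle case of the same wood that has lost its cap: a square body 22 x 22 mm, 54 mm long, with a bare round spigot (14 mm thick, 12 mm long, open bore) standing out of its +x end, 66 mm overall; 20 g; lying on one of its flat sides. Origin at the middle of the square body (11 mm above what it lies on), x along it. None if absent this time (three or four of the four are there)
- capless2: needle case of the same wood that has lost its cap: a square body 22 x 22 mm, 54 mm long, with a bare round spigot (14 mm thick, 12 mm long, open bore) standing out of its +x end, 66 mm overall; 20 g; lying on one of its flat sides. Origin at the middle of the square body (11 mm above what it lies on), x along it. None if absent this time (three or four of the four are there)
- capless3: needle case of the same wood that has lost its cap: a square body 22 x 22 mm, 54 mm long, with a bare round spigot (14 mm thick, 12 mm long, open bore) standing out of its +x end, 66 mm overall; 20 g; lying on one of its flat sides. Origin at the middle of the square body (11 mm above what it lies on), x along it. None if absent this time (three or four of the four are there)
- capless4: needle case of the same wood that has lost its cap: a square body 22 x 22 mm, 54 mm long, with a bare round spigot (14 mm thick, 12 mm long, open bore) standing out of its +x end, 66 mm overall; 20 g; lying on one of its flat sides. Origin at the middle of the square body (11 mm above what it lies on), x along it. None if absent this time (three or four of the four are there)
- tray: empty plywood organiser tray, loose, 180 (x) x 130 (y) x 45 mm high, walls 8 mm, floor 6 mm (inside 164 x 114 mm), 0.28 to 0.46 kg; it slides on the table. Origin at the centre of its underside. It stands on the +y side of the stocked tray, 30 to 65 mm away from it, a little askew; flush, its origin is 130 mm from the stocked tray's along that tray's +y
- stock_tray: plywood tray of the same size holding wooden spools and tins, its neighbour in the row; it stands fast. Origin at the centre of its underside, x along its 180 mm side, the loose tray belongs against its +y side
- bin: grey plastic bin for the capless cases, open on top, 140 x 140 x 60 mm high, walls and floor 5 mm, fixed. Origin at the centre of its underside
- lamp_arm (a joint): swing of the magnifier lamp's level arm about its upright column, rad: at 0 the arm points to the lamp's own -x (within 0.12 rad of the world's -x, towards the robot, the head over the mat); it grows as the head swings to the left (+y, clockwise seen from above); stops at -0.5 and 1.4. A stiff hinge (about 0.25 N m, i.e. 1 N at the knob): it stays where it is left
- lamp_hinge (a point): point on the column's axis (the hinge line, vertical) at the height of the arm, 234 mm above the table. The lamp stands fast beyond the mat on a round foot of 170 mm
- lamp_head (a point): centre of the lamp's round lens head: 150 mm across, 24 mm thick, at 222 to 246 mm above the table, 240 mm out from the hinge line
- lamp_knob (a point): grip point of the upright black knob on the outer rim of the lens head: 18 mm thick, round, standing from 246 to 291 mm above the table; the point is at 270 mm, 305 mm out from the hinge line
- mug: white mug, 80 mm across, 90 mm high, loose; to be left alone. Origin at the centre of its underside
- spool: bare wooden spool standing up, 32 mm across, 60 mm high, loose; to be left alone. Origin at the centre of its underside
- scissors: scissors lying flat, about 175 mm long, loose; to be left alone. Origin at their pivot, blades towards +x
- pencil_tin: closed grey pencil tin, 75 x 200 x 28 mm, loose; to be left alone. Origin at the centre of its underside
There are look-alikes about, which are no part of the job. Of the things shaped like the bin, the grey one is meant. What is shaped like the capless1 but yellow is not meant.

How it is judged:
On the way, in this order (a step that is already met when the one before it is completed fails the run):
1. the lamp's lens head is swung clear of the cutting mat, to its left (y of lamp_head in the frame of mat above 0.215 m), for 0.2 s.
2. every capless needle case is in the bin and every capped one is in the loose tray (x of capped1 in the frame of tray between -0.082 and 0.082 m and y of capped1 in the frame of tray between -0.057 and 0.057 m and z of capped1 in the frame of tray between 0 and 0.042 m and x of capped2 in the frame of tray between -0.082 and 0.082 m and y of capped2 in the frame of tray between -0.057 and 0.057 m and z of capped2 in the frame of tray between 0 and 0.042 m and x of capped3 in the frame of tray between -0.082 and 0.082 m and y of capped3 in the frame of tray between -0.057 and 0.057 m and z of capped3 in the frame of tray between 0 and 0.042 m and x of capless1 in the frame of bin between -0.065 and 0.065 m and y of capless1 in the frame of bin between -0.065 and 0.065 m and z of capless1 in the frame of bin between 0 and 0.055 m and x of capless2 in the frame of bin between -0.065 and 0.065 m and y of capless2 in the frame of bin between -0.065 and 0.065 m and z of capless2 in the frame of bin between 0 and 0.055 m and x of capless3 in the frame of bin between -0.065 and 0.065 m and y of capless3 in the frame of bin between -0.065 and 0.065 m and z of capless3 in the frame of bin between 0 and 0.055 m and x of capless4 in the frame of bin between -0.065 and 0.065 m and y of capless4 in the frame of bin between -0.065 and 0.065 m and z of capless4 in the frame of bin between 0 and 0.055 m), for 0.2 s.
3. the lamp's lens head is back over the middle of the mat (horizontal distance between lamp_head and mat below 0.06 m), for 0.2 s.
At the end, for the whole second after the job is handed in: Capless cases in the bin, capped ones lying in the loose tray (middle below its rim), all at rest; lens head's centre within 60 mm of the mat's centre, seen from above; loose tray on the table against the stocked one: gap under 4 mm, parallel within 0.045 rad, ends in line within 10 mm (all of step 2 and horizontal distance between lamp_head and mat below 0.06 m and y of tray in the frame of stock_tray between 0.12 and 0.134 m and x of tray in the frame of stock_tray between -0.01 and 0.01 m and angle between the x axis of tray and the x axis of stock_tray, either way round below 0.045 rad and height (world z) of tray below 0.006 m and linear speed of each of capped1, capped2, capped3, capless1, capless2, capless3, capless4, tray below 0.02 m/s); the robot touches nothing.
It fails at once if the mug is shifted by more than 30 mm (distance of mug from where it was at the start of the episode above 0.03 m).
It fails at once if the spool is shifted by more than 30 mm (distance of spool from where it was at the start of the episode above 0.03 m).
It fails at once if the pair of scissors is shifted by more than 30 mm (distance of scissors from where it was at the start of the episode above 0.03 m).
It fails at once if the pencil tin is shifted by more than 30 mm (distance of pencil_tin from where it was at the start of the episode above 0.03 m).
Of capped1, capped2, capped3 only 2 to 3 are there at a start; the rules pass over those that are not, and their reading is None.
Of capless1, capless2, capless3, capless4 only 3 to 4 are there at a start; the rules pass over those that are not, and their reading is None.
At some moment in a run one of capped1, capped2, capped3, capless1, capless2, capless3, capless4, tray may be knocked a few centimetres aside while the robot is not near it.
Once in a run the grip may slacken for a moment while it holds something.
It also fails if it takes over 208 s, if anything falls off the work surface, if the arm or the gripper's body presses on something with over 40 N, if the wrist force passes 120 N, or if a joint passes its speed limit or range.

## Working session

There is one attempt and no reset: what is moved stays moved. The work goes in short steps, Python scripts to look and compute and a tool call to move; the robot and the scene stay as the last step left them, time stands still between calls to the robot, and variables do not carry over. Pictures are saved under pics/ and viewed, at most 14 in all, crops included, and the job is handed in when it is done.

Besides the shell and the picture viewer there is one more tool, called after ">>>" by a JSON object that holds its "method" and its "body". jog_arm: Moves the arm, as the interface text tells. Its arguments: {"type":"object","properties":{"steps":{"type":"array"},"squeeze":{"type":"number"}},"required":["steps"]}

```bash
ls; mkdir -p pics; cat > h.py <<'E'
import numpy as np, cv2
from bench import telemetry, optics, workorder, models
def cam(n):
    c=optics.camera(n); return c
def save(c,f): cv2.imwrite('pics/'+f,c['frame'][:,:,::-1])
def ray(c,p):
    K=c['K'];T=np.array(c['cam_to_world'])
    d=np.array([(p[0]-K[0][2])/K[0][0],(p[1]-K[1][2])/K[1][1]]);u=d.copy()
    for _ in range(30): u=d/(1+c['k1']*(u@u))
    v=T[:3,:3]@np.array([u[0],-u[1],-1.]);return T[:3,3],v
def atz(c,p,z):
    o,v=ray(c,p);return o+v*(z-o[2])/v[2]
def proj(c,X):
    K=c['K'];T=np.array(c['cam_to_world']);p=T[:3,:3].T@(np.array(X)-T[:3,3])
    u=np.array([p[0],-p[1]])/-p[2];u=u*(1+c['k1']*(u@u))
    return np.array([K[0][0]*u[0]+K[0][2],K[1][1]*u[1]+K[1][2]])
def tri(c1,p1,c2,p2):
    o,v=ray(c1,p1);q,w=ray(c2,p2)
    s=np.linalg.lstsq(np.stack([v,-w],1),q-o,rcond=None)[0]
    a,b=o+s[0]*v,q+s[1]*w;return (a+b)/2,np.linalg.norm(a-b)
E
python3 - <<'E'
from h import *
np.set_printoptions(precision=3,suppress=True)
cs={n:cam(n) for n in('top','side')}
for n,c in cs.items():
    save(c,n+'0.png');print(n,np.array(c['K']).tolist(),c['k1'],np.array(c['cam_to_world']))
s=telemetry.get_state();print(s['clock'],s['tool_pos'],s['tcp_rot'],s['grip_width'])
for nm in ['mat','capped1','capless1','tray','stock_tray','bin','lamp_hinge','lamp_head','lamp_knob','mug','spool','scissors','pencil_tin']:
    for n in cs:
        r=models.spot_point(nm,n);print(nm,n,[(np.round(q['point']).tolist(),round(q['confidence'],2)) for q in r[:10]])
print(telemetry.get_state()['clock'])
E
```

```text
pics
top [[438.6422091456116, 0.0, 319.613173112855], [0.0, 438.6422091456116, 209.59792406452434], [0.0, 0.0, 1.0]] -0.06003647167290633 [[ 0.006  0.995 -0.1    0.428]
 [-1.     0.008  0.015  0.081]
 [ 0.016  0.1    0.995  1.578]
 [ 0.     0.     0.     1.   ]]
side [[409.46926569117403, 0.0, 318.8196420044339], [0.0, 409.46926569117403, 199.94515015181992], [0.0, 0.0, 1.0]] 0.017819527556631905 [[ 0.991  0.101 -0.085  0.461]
 [-0.13   0.639 -0.758 -0.857]
 [-0.022  0.763  0.647  0.979]
 [ 0.     0.     0.     1.   ]]
0.1 [0.181 0.466 0.303] [[-0.932  0.362 -0.001]
 [ 0.362  0.932 -0.002]
 [ 0.    -0.002 -1.   ]] 0.08525218118972185
mat top [([240.0, 263.0], 0.7)]
mat side [([298.0, 254.0], 0.57)]
capped1 top [([350.0, 250.0], 0.45), ([310.0, 218.0], 0.45)]
capped1 side [([284.0, 276.0], 0.76), ([315.0, 237.0], 0.62), ([317.0, 256.0], 0.59)]
capless1 top [([290.0, 252.0], 0.61), ([294.0, 284.0], 0.5)]
capless1 side [([286.0, 242.0], 0.73), ([280.0, 226.0], 0.71), ([283.0, 256.0], 0.67), ([242.0, 235.0], 0.63), ([300.0, 252.0], 0.41)]
tray top [([406.0, 234.0], 0.8)]
tray side [([315.0, 335.0], 0.75)]
stock_tray top [([463.0, 236.0], 0.85)]
stock_tray side []
bin top [([240.0, 266.0], 0.79), ([169.0, 248.0], 0.63), ([266.0, 195.0], 0.54)]
bin side [([280.0, 159.0], 0.9), ([260.0, 196.0], 0.67), ([282.0, 257.0], 0.31)]
lamp_hinge top [([305.0, 160.0], 0.84)]
lamp_hinge side [([367.0, 171.0], 0.8)]
lamp_head top [([324.0, 235.0], 0.8), ([331.0, 256.0], 0.25)]
lamp_head side [([294.0, 197.0], 0.9)]
lamp_knob top [([330.0, 256.0], 0.92)]
lamp_knob side [([268.0, 190.0], 0.65)]
mug top [([377.0, 158.0], 0.79)]
mug side [([402.0, 291.0], 0.63)]
spool top [([265.0, 196.0], 0.52)]
spool side [([336.0, 206.0], 0.48), ([404.0, 294.0], 0.43)]
scissors top [([227.0, 194.0], 0.84)]
scissors side [([325.0, 182.0], 0.51), ([296.0, 197.0], 0.18)]
pencil_tin top [([428.0, 182.0], 0.86)]
pencil_tin side [([391.0, 357.0], 0.93)]
1.4
```

```bash
python3 - <<'E'
import cv2
for n,(x,y,w,h) in {'top':(130,120,400,200),'side':(180,120,266,200)}.items():
    a=cv2.imread(f'pics/{n}0.png')[y:y+h,x:x+w]; f=800/w
    cv2.imwrite(f'pics/{n}0c.png',cv2.resize(a,None,fx=f,fy=f,interpolation=cv2.INTER_CUBIC))
E
```

```text
(no output)
```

View pics/top0c.png

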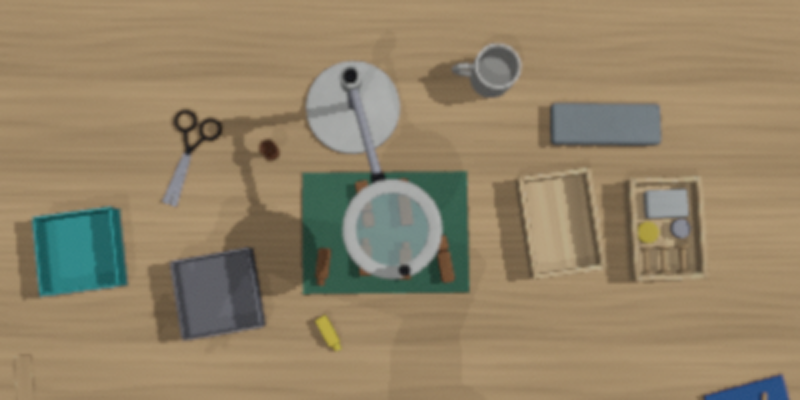

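View pics/side0c.png

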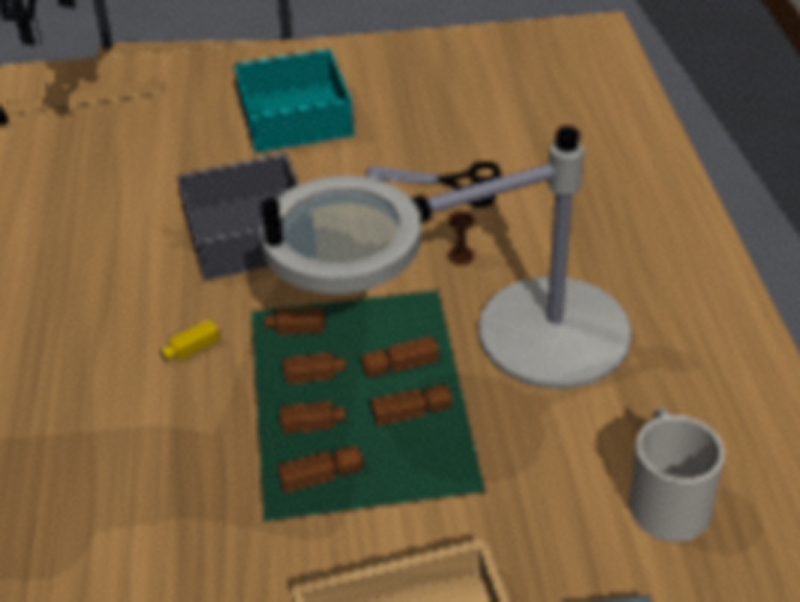

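The top view shows the lens at (324,235) with its knob at (332,255) and the hinge at (305,158). The grey bin is at (240,266) and the teal one at (169,248). The empty tray is at (409,232), the stocked tray at (463,236). In the side view, six brown cases lie on the mat: 3 capped, 3 capless. The yellow one at (243,234) is off the mat and is only a look-alike.

```bash
python3 - <<'E'
from h import *
np.set_printoptions(precision=4,suppress=True)
T=cam('top');S=cam('side')
def best(n,c): return models.spot_point(n,c)[0]['point']
for n in ['lamp_hinge','lamp_head','lamp_knob']:
    a,b=best(n,'top'),best(n,'side');print(n,*tri(T,a,S,b),a,b)
z={'lamp_hinge':.234,'lamp_head':.234,'lamp_knob':.27}
for n in z: print(n,atz(T,best(n,'top'),z[n]),atz(S,best(n,'side'),z[n]))
# knob silhouettes: dark pixels
for c,(x0,y0,w,h) in ((T,(320,245,22,20)),(S,(262,182,16,22))):
    a=c['frame'][y0:y0+h,x0:x0+w].astype(int).max(2)<60
    v,u=np.nonzero(a);print('knob px',u.min()+x0,u.max()+x0,v.min()+y0,v.max()+y0,u.mean()+x0,v.mean()+y0)
# mat from corners in top (crop px/2+offset)
for p in [(302,172),(467,172),(469,292),(304,294)]: print('mat',atz(T,(130+p[0]/2,120+p[1]/2),.003))
for k,ps in {'bin':[(173,263),(253,248),(265,324),(186,338)],'teal':[(34,216),(118,207)]}.items():
    print(k,[atz(T,(130+p[0]/2,120+p[1]/2),.06)[:2] for p in ps])
for k,ps in {'tray':[(518,179),(589,170),(602,267),(534,277)],'stock':[(628,179),(699,177),(703,278),(634,281)]}.items():
    print(k,[atz(T,(130+p[0]/2,120+p[1]/2),.045)[:2] for p in ps])
for k,p,q in [('spool',(269,150),.06),('mug',(497,66),.09),('tin',(606,124),.028)]: print(k,atz(T,(130+p[0]/2,120+p[1]/2),q))
E
```

```text
lamp_hinge [0.7161 0.111  0.2496] 0.010220915293871691 [303.7, 161.1] [368.2, 170.3]
lamp_head [0.4839 0.0428 0.2245] 0.012045144554577199 [325.4, 237.4] [293.7, 199.1]
lamp_knob [0.4293 0.03   0.2754] 0.004794012267106048 [330.1, 252.4] [270.1, 190.3]
lamp_hinge [0.7143 0.1119 0.234 ] [0.727  0.1325 0.234 ]
lamp_head [0.4775 0.0431 0.234 ] [0.4895 0.0317 0.234 ]
lamp_knob [0.4317 0.0299 0.27  ] [0.4267 0.0367 0.27  ]
knob px 330 333 253 257 331.625 254.75
knob px 262 275 182 203 268.1358024691358 192.1358024691358
mat [0.598  0.1973 0.003 ]
mat [ 0.6004 -0.1009  0.003 ]
mat [ 0.3847 -0.1039  0.003 ]
mat [0.3795 0.1905 0.003 ]
bin [array([0.4324, 0.4131]), array([0.4594, 0.2756]), array([0.3297, 0.2527]), array([0.3047, 0.3875])]
teal [array([0.5113, 0.6582]), array([0.5282, 0.5116])]
tray [array([ 0.5841, -0.1862]), array([ 0.6012, -0.3129]), array([ 0.4302, -0.3331]), array([ 0.4124, -0.2129])]
stock [array([ 0.5857, -0.3825]), array([ 0.5903, -0.5111]), array([ 0.4114, -0.5133]), array([ 0.4059, -0.3896])]
spool [0.6299 0.2512 0.06  ]
mug [ 0.7762 -0.1438  0.09  ]
tin [ 0.6868 -0.3498  0.028 ]
```

```bash
cat >> h.py <<'E'
def plan(wps):
    """wps: (x,y,z,yaw[deg of tool y in world],hand); prints slide/roll from present pose and rows needed"""
    s=telemetry.get_state();R=np.array(s['tcp_rot']);p=np.array(s['tool_pos'])
    y0=np.degrees(np.arctan2(R[1,1],R[0,1]));pp,py=p,0
    print('now',np.round(p,4),'yaw',round(y0,1),'q6',round(s['q'][5],2),'t',round(s['clock'],1))
    for x,y,z,yaw,h in wps:
        X=np.array([x,y,z]);d=(R.T@(X-p))*1000
        dy=0 if yaw is None else (yaw-y0+90)%180-90
        n=max(np.linalg.norm(X-pp)/.05,abs(dy-py)/8.59)
        print([int(round(v)) for v in d],'roll',round(-np.radians(dy),2),'hand',h,'rows',round(n,1)); pp,py=X,dy
E
python3 - <<'E'
from h import *
T=cam('top');S=cam('side')
print(atz(T,(331.6,254.75),.291),atz(T,(330.1,252.4),.27),tri(T,(331.6,254.75),S,(269,184.5)),atz(S,(268.1,192.1),.269))
plan([(.427,.030,.42,106,60),(.427,.03,.327,106,60)])
E
```

```text
[0.424856   0.02631294 0.291     ] [0.43172949 0.02989862 0.27      ] (array([0.42548194, 0.02664696, 0.2982707 ]), np.float64(0.0012167731988358549)) [0.42082746 0.03092831 0.269     ]
now [0.1812 0.466  0.3039] yaw 68.8 q6 1.57 t 2.2
[-387, -317, -116] roll -0.65 hand 60 rows 10.3
[-387, -317, -23] roll -0.65 hand 60 rows 1.9
```

>>> {"method": "jog_arm", "body": {"steps": [{"slide": [0,0,-50],"roll": 0,"hand": 60},{"slide": [0,0,-100],"roll": -0.15,"hand": 60},{"slide": [-100,-80,-116],"roll": -0.3,"hand": 60},{"slide": [-387,-317,-116],"roll": -0.65,"hand": 60},{"slide": [-387,-317,-116],"roll": -0.65,"hand": 60},{"slide": [-387,-317,-116],"roll": -0.65,"hand": 60},{"slide": [-387,-317,-116],"roll": -0.65,"hand": 60},{"slide": [-387,-317,-116],"roll": -0.65,"hand": 60},{"slide": [-387,-317,-116],"roll": -0.65,"hand": 60},{"slide": [-387,-317,-116],"roll": -0.65,"hand": 60},{"slide": [-387,-317,-116],"roll": -0.65,"hand": 60},{"slide": [-387,-317,-116],"roll": -0.65,"hand": 60},{"slide": [-387,-317,-116],"roll": -0.65,"hand": 60}], "squeeze": 30}}

```text
clock: 3.5
tool_pos: [0.4286, 0.0265, 0.4197]
tcp_rot: [[-0.963, -0.27, 0.001], [-0.27, 0.963, -0.001], [-0.0, -0.001, -1.0]]
wrist_force: [0.1, 0.7, 0.6]
grip_width: 0.0601
grip_force: 0.0
```

```bash
python3 - <<'E'
from h import *
T=cam('top');save(T,'t1.png');S=cam('side');save(S,'s1.png')
a=cv2.imread('pics/s1.png')[110:310,180:446];cv2.imwrite('pics/s1c.png',cv2.resize(a,None,fx=3,fy=3,interpolation=cv2.INTER_CUBIC))
plan([(.426,.028,.327,106,60)])
E
```

```text
now [0.4279 0.0282 0.4196] yaw 105.7 q6 -0.21 t 3.6
[2, 0, 93] roll -0.0 hand 60 rows 1.9
```

View pics/s1c.png

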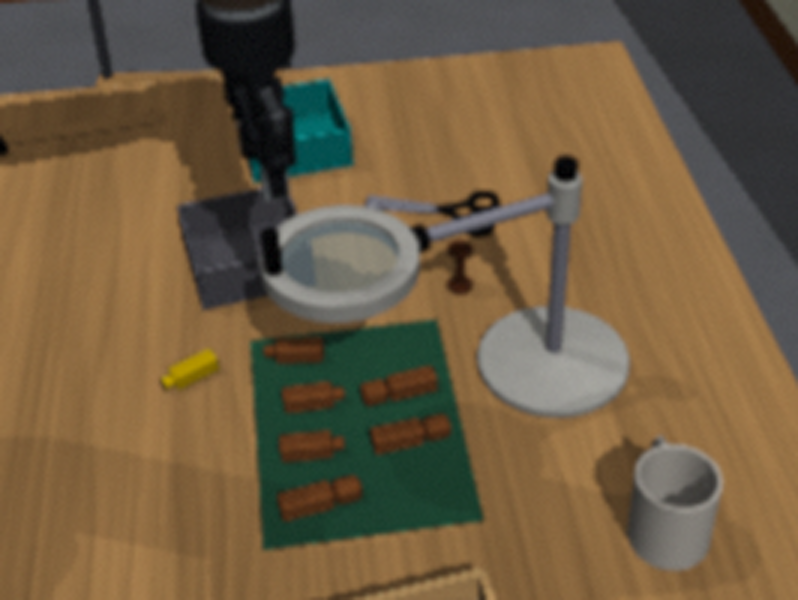

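The gripper hangs just above the knob, which is at about (270,194). I descend and grip.

>>> {"method": "jog_arm", "body": {"steps": [{"slide": [2,0,46],"roll": 0,"hand": 60},{"slide": [2,0,90],"roll": 0,"hand": 60},{"slide": [2,0,90],"roll": 0,"hand": 10},{"slide": [2,0,90],"roll": 0,"hand": 10},{"slide": [2,0,90],"roll": 0,"hand": 10},{"slide": [2,0,90],"roll": 0,"hand": 10},{"slide": [2,0,90],"roll": 0,"hand": 10},{"slide": [2,0,90],"roll": 0,"hand": 10},{"slide": [2,0,90],"roll": 0,"hand": 10},{"slide": [2,0,90],"roll": 0,"hand": 10}], "squeeze": 30}}

```text
clock: 4.6
tool_pos: [0.4267, 0.0302, 0.3331]
tcp_rot: [[-0.961, -0.276, 0.007], [-0.276, 0.961, 0.001], [-0.007, -0.001, -1.0]]
wrist_force: [-1.1, 0.7, 7.5]
grip_width: 0.017
grip_force: 30.3
```

```bash
python3 - <<'E'
from h import *
hx=np.array([.7175,.1115]);s=telemetry.get_state();p=np.array(s['tool_pos']);d=hx-p[:2];print(np.linalg.norm(d))
a0=np.arctan2(p[1]-hx[1],hx[0]-p[0]);print(a0)
w=[]
for a in np.linspace(a0,1.05,13)[1:]:
    w.append((hx[0]-.305*np.cos(a),hx[1]+.305*np.sin(a),p[2],90-np.degrees(a),10))
plan(w)
E
```

```text
0.30199532979426896
-0.2726129281820927
now [0.4267 0.0302 0.3331] yaw 106.0 q6 -0.21 t 4.6
[1, 34, 0] roll 0.12 hand 10 rows 0.8
[-5, 67, 0] roll 0.23 hand 10 rows 0.7
[-14, 99, 0] roll 0.34 hand 10 rows 0.7
[-27, 130, 0] roll 0.45 hand 10 rows 0.7
[-43, 159, 0] roll 0.56 hand 10 rows 0.7
[-63, 187, 0] roll 0.67 hand 10 rows 0.7
[-85, 212, 0] roll 0.78 hand 10 rows 0.7
[-110, 235, 1] roll 0.89 hand 10 rows 0.7
[-137, 254, 1] roll 1.0 hand 10 rows 0.7
[-166, 271, 1] roll 1.11 hand 10 rows 0.7
[-197, 284, 1] roll 1.22 hand 10 rows 0.7
[-229, 294, 1] roll 1.33 hand 10 rows 0.7
```

>>> {"method": "jog_arm", "body": {"steps": [{"slide": [0,0,-4],"roll": 0,"hand": 10},{"slide": [1,34,-4],"roll": 0.12,"hand": 10},{"slide": [-5,67,-4],"roll": 0.23,"hand": 10},{"slide": [-14,99,-4],"roll": 0.34,"hand": 10},{"slide": [-27,130,-4],"roll": 0.45,"hand": 10},{"slide": [-43,159,-4],"roll": 0.56,"hand": 10}]}}

```text
clock: 5.2
tool_pos: [0.427, 0.195, 0.3338]
tcp_rot: [[-0.959, 0.283, 0.01], [0.283, 0.959, -0.004], [-0.011, -0.001, -1.0]]
wrist_force: [20.3, -7.9, -14.1]
grip_width: 0.0168
grip_force: 31.5
```

```bash
python3 - <<'E'
from h import *
T=cam('top');S=cam('side')
for n in ['lamp_hinge','lamp_head','lamp_knob']:
    print(n,[ (c,r['point'],round(r['confidence'],2)) for c in('top','side') for r in models.spot_point(n,c)[:1]])
s=telemetry.get_state();print(s['tool_pos'],s['wrist_force'],s['grip_width'])
E
```

```text
lamp_hinge [('top', [321.7, 235.6], 0.55), ('side', [368.0, 173.9], 0.62)]
lamp_head [('top', [284.3, 234.7], 0.59), ('side', [291.5, 169.1], 0.88)]
lamp_knob [('top', [275.0, 256.8], 0.83), ('side', [268.0, 158.5], 0.75)]
[0.42686934 0.19409518 0.33377708] [ 14.4980762   -2.77939708 -11.78256328] 0.016629630735477786
```

```bash
python3 - <<'E'
from h import *
hx=np.array([.718,.1122]);s=telemetry.get_state();p=np.array(s['tool_pos'])
a0=np.arctan2(p[1]-hx[1],hx[0]-p[0]);print(a0,np.linalg.norm(p[:2]-hx))
plan([(hx[0]-.301*np.cos(a),hx[1]+.301*np.sin(a),p[2],90-np.degrees(a),10) for a in np.linspace(a0,1.06,9)[1:]])
E
```

```text
0.27421418633290023 0.3024299568465716
now [0.4269 0.1941 0.3338] yaw 73.8 q6 0.71 t 5.6
[-3, 30, 0] roll 0.09 hand 10 rows 0.6
[-7, 59, 0] roll 0.19 hand 10 rows 0.7
[-14, 88, 0] roll 0.29 hand 10 rows 0.7
[-23, 115, 0] roll 0.38 hand 10 rows 0.7
[-36, 142, 0] roll 0.48 hand 10 rows 0.7
[-51, 168, 0] roll 0.58 hand 10 rows 0.7
[-68, 192, 1] roll 0.68 hand 10 rows 0.7
[-88, 214, 1] roll 0.78 hand 10 rows 0.7
```

>>> {"method": "jog_arm", "body": {"steps": [{"slide": [-5,28,3],"roll": 0.09,"hand": 10},{"slide": [-10,57,3],"roll": 0.19,"hand": 10},{"slide": [-17,86,3],"roll": 0.29,"hand": 10},{"slide": [-26,113,3],"roll": 0.38,"hand": 10},{"slide": [-38,140,3],"roll": 0.48,"hand": 10},{"slide": [-53,166,3],"roll": 0.58,"hand": 10},{"slide": [-70,190,3],"roll": 0.68,"hand": 10},{"slide": [-90,212,3],"roll": 0.78,"hand": 10},{"slide": [-90,212,3],"roll": 0.78,"hand": 10},{"slide": [-90,212,3],"roll": 0.78,"hand": 10}]}}

```text
clock: 6.6
tool_pos: [0.5701, 0.3738, 0.3328]
tcp_rot: [[-0.488, 0.873, 0.005], [0.873, 0.488, 0.002], [-0.001, 0.006, -1.0]]
wrist_force: [2.6, -0.5, 4.1]
grip_width: 0.0167
grip_force: 34.4
```

```bash
python3 - <<'E'
from h import *
S=cam('side');T=cam('top')
a=np.hstack([S['frame'][90:330,180:440],T['frame'][110:350,130:390]])[:,:,::-1]
cv2.imwrite('pics/2.png',cv2.resize(a,(800,369),interpolation=cv2.INTER_CUBIC))
plan([])
E
```

```text
now [0.5692 0.3733 0.3329] yaw 29.2 q6 1.64 t 6.7
```

View pics/2.png

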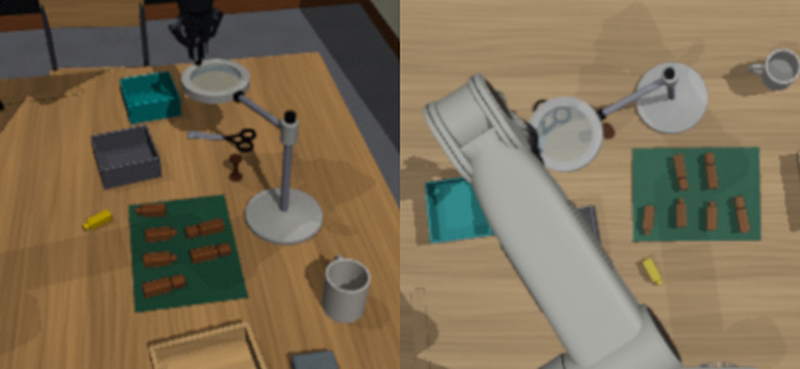

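The head is swung well left of the mat, and six cases are in plain view. I release, rise and retract for a clear look.

>>> {"method": "jog_arm", "body": {"steps": [{"slide": [0,0,0],"roll": 0,"hand": 60},{"slide": [0,0,0],"roll": 0,"hand": 60},{"slide": [0,0,0],"roll": 0,"hand": 60},{"slide": [0,0,-45],"roll": 0,"hand": 60},{"slide": [0,0,-80],"roll": 0,"hand": 60},{"slide": [160,-310,-90],"roll": 0,"hand": 60},{"slide": [160,-310,-90],"roll": 0,"hand": 60},{"slide": [160,-310,-90],"roll": 0,"hand": 60},{"slide": [160,-310,-90],"roll": 0,"hand": 60},{"slide": [160,-310,-90],"roll": 0,"hand": 60},{"slide": [160,-310,-90],"roll": 0,"hand": 60},{"slide": [160,-310,-90],"roll": 0,"hand": 60},{"slide": [160,-310,-90],"roll": 0,"hand": 60}]}}

```text
clock: 8.0
tool_pos: [0.2142, 0.3605, 0.4219]
tcp_rot: [[-0.494, 0.869, -0.001], [0.869, 0.494, 0.001], [0.002, -0.001, -1.0]]
wrist_force: [0.2, 0.2, 0.9]
grip_width: 0.0602
grip_force: 0.0
```

```bash
cat >> h.py <<'E'
def blobs(c,z=.025,poly=None,zp=.003):
    """brown cases: centroid, yaw, length projected on plane z"""
    hsv=cv2.cvtColor(c['frame'],cv2.COLOR_RGB2HSV).astype(int);f=c['frame'].astype(int)
    m=((f[:,:,0]>f[:,:,1]*1.45)&(f[:,:,0]>60)).astype(np.uint8)
    n,l,st,ce=cv2.connectedComponentsWithStats(m);out=[]
    for i in range(1,n):
        if st[i,4]<40: continue
        v,u=np.nonzero(l==i);P=np.array([atz(c,q,z)[:2] for q in zip(u,v)])
        (cx,cy),(w,h),a=cv2.minAreaRect((P*1000).astype(np.float32))
        mu=P.mean(0);e,E=np.linalg.eigh(np.cov((P-mu).T));d=E[:,1]
        out.append((ce[i].round(1),st[i,4],mu,np.degrees(np.arctan2(d[1],d[0]))%180,np.array([cx,cy]),max(w,h),min(w,h)))
    return out
E
python3 - <<'E'
from h import *
np.set_printoptions(precision=3,suppress=True)
T=cam('top');S=cam('side');save(T,'t3.png');save(S,'s3.png')
for n,c in (('top',T),('side',S)):
    print(n)
    for b in blobs(c,.025 if n=='top' else .014): print(b[0],b[1],b[2],round(b[3],1),b[4]/1000,round(b[5]),round(b[6]))
for nm in ['capped1','capless1']:
    for n in ('top','side'): print(nm,n,[(r['point'],round(r['confidence'],2)) for r in models.spot_point(nm,n)])
a=T['frame'][180:280,190:330,::-1];b=S['frame'][205:305,240:380,::-1]
cv2.imwrite('pics/3.png',cv2.resize(np.vstack([a,b]),None,fx=3,fy=3,interpolation=cv2.INTER_CUBIC))
plan([])
E
```

```text
top
side
[323.8  93.8] 945 [0.727 1.123] 0.4 [0.735 1.124] 540 110
[194.9 104.2] 152 [0.063 1.121] 106.3 [0.063 1.122] 110 79
[162.3 106.6] 257 [-0.099  1.122] 154.5 [-0.102  1.123] 196 109
[125.4 109.6] 182 [-0.278  1.121] 123.5 [-0.278  1.122] 125 86
[278.4 226.1] 110 [0.435 0.16 ] 170.9 [0.431 0.16 ] 58 35
[313.1 238.2] 166 [0.544 0.085] 11.5 [0.544 0.085] 81 33
[283.1 241.9] 125 [0.446 0.083] 1.7 [0.448 0.084] 62 33
[315.8 253.9] 182 [0.544 0.015] 9.3 [0.547 0.015] 80 33
[282.5 258.2] 142 [0.439 0.013] 177.4 [0.441 0.013] 63 32
[285.4 275.3] 207 [ 0.443 -0.056] 11.5 [ 0.446 -0.056] 81 32
capped1 top [([333.8, 219.9], 0.62), ([315.8, 220.5], 0.6), ([350.6, 249.7], 0.48)]
capped1 side [([314.7, 257.7], 0.8), ([299.9, 252.7], 0.69), ([313.0, 238.9], 0.54), ([263.5, 193.8], 0.39)]
capless1 top [([329.4, 254.2], 0.67), ([291.8, 285.2], 0.67), ([310.1, 249.9], 0.48), ([290.5, 251.3], 0.39)]
capless1 side [([242.7, 235.0], 0.66), ([283.3, 256.5], 0.65), ([284.0, 241.2], 0.53), ([279.1, 226.4], 0.44)]
now [0.22  0.362 0.42 ] yaw 29.1 q6 2.09 t 8.3
```

View pics/3.png

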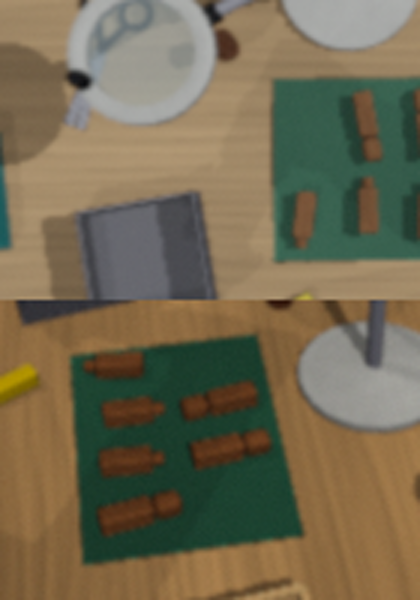

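The top crop shows the cases in two columns on the mat, and the side crop shows all six clearly: capless at (278,226), (283,242), (283,258); capped at (313,238), (316,254), (285,275). Next I look at the trays and measure the cases in the top picture.

```bash
python3 - <<'E'
import cv2
from h import *
np.set_printoptions(precision=3,suppress=True)
a=cv2.imread('pics/s3.png')[280:400,230:490];b=cv2.imread('pics/t3.png')[195:275,380:490]
cv2.imwrite('pics/4.png',np.vstack([cv2.resize(a,(780,360),interpolation=cv2.INTER_CUBIC)[:,:780],cv2.copyMakeBorder(cv2.resize(b,(330,240),interpolation=cv2.INTER_CUBIC),0,0,0,450,0)]))
T=cam('top')
m=np.zeros((400,640),np.uint8);poly=np.array([proj(T,(x,y,.003)) for x,y in [(.605,.205),(.605,-.11),(.375,-.11),(.375,.2)]],int);cv2.fillPoly(m,[poly],1)
f=T['frame'].astype(int);g=(f[:,:,1]>f[:,:,0]*1.1).astype(np.uint8)
# mat fit
mm=cv2.morphologyEx(g*m,cv2.MORPH_CLOSE,np.ones((15,15)));v,u=np.nonzero(mm)
P=np.array([atz(T,q,.003)[:2] for q in zip(u,v)])*1000;print('mat',cv2.minAreaRect(P.astype(np.float32)))
er=cv2.erode(mm,np.ones((3,3)))
br=((f[:,:,0]>f[:,:,1]*1.12)&(er>0)).astype(np.uint8)
n,l,st,ce=cv2.connectedComponentsWithStats(br)
for i in range(1,n):
    if st[i,4]<40: continue
    v,u=np.nonzero(l==i);P=np.array([atz(T,q,.022)[:2] for q in zip(u,v)]);mu=P.mean(0);e,E=np.linalg.eigh(np.cov((P-mu).T));d=E[:,1]
    (c,wh,_)=cv2.minAreaRect((P*1000).astype(np.float32))
    print(ce[i],st[i,4],mu,np.degrees(np.arctan2(d[1],d[0]))%180,np.array(c),np.array(wh))
E
```

```text
mat ((491.54132080078125, 47.479339599609375), (215.30377197265625, 297.808837890625), 0.4649924337863922)
[331.614 220.856] 132 [0.544 0.015] 6.724716459846292 [545.44   15.159] [82.268 20.747]
[311.977 221.348] 132 [0.542 0.085] 11.06277986597891 [541.138  85.21 ] [81.276 20.98 ]
[312.42 248.74] 100 [0.445 0.083] 1.908233696769031 [447.578  82.412] [63.458 17.686]
[351.64  249.173] 139 [ 0.444 -0.056] 10.801412449814592 [444.944 -55.628] [80.872 21.573]
[332.217 250.538] 106 [0.439 0.013] 177.30703422940255 [440.982  13.423] [63.464 21.22 ]
[290.882 252.088] 102 [0.433 0.159] 173.99912002798968 [431.209 158.18 ] [59.803 21.18 ]
```

View pics/4.png

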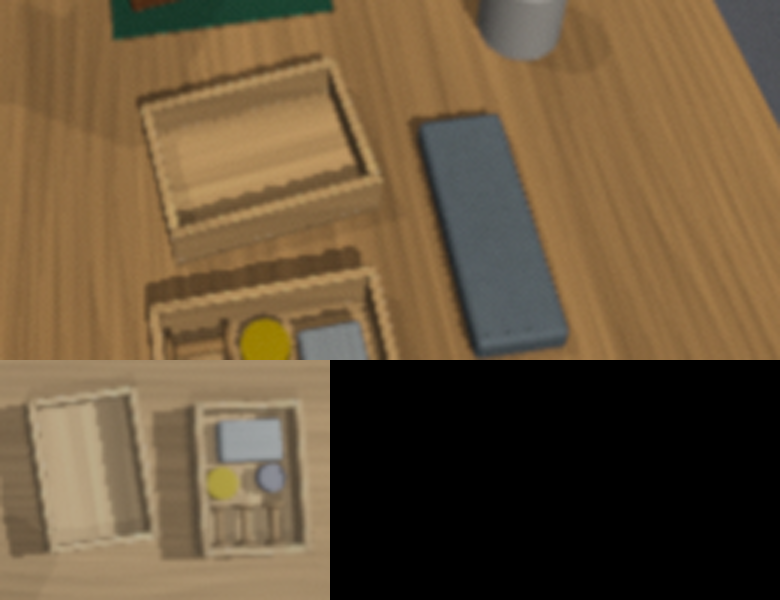

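```bash
python3 - <<'E'
from h import *
np.set_printoptions(precision=4,suppress=True)
T=cam('top');S=cam('side')
def show(n,c,ps,o):
    P=np.array([atz(c,(o[0]+x/3,o[1]+y/3),.045)[:2] for x,y in ps])
    print(n,P.tolist() if 0 else P.round(3).tolist(),'ctr',P.mean(0) if len(P)==4 else '')
    if len(P)==4:
        for a,b in((0,3),(1,2)): d=P[a]-P[b];print('  side yaw',np.degrees(np.arctan2(d[1],d[0])),np.linalg.norm(d))
        for a,b in((0,1),(3,2)): d=P[a]-P[b];print('  end yaw',np.degrees(np.arctan2(d[1],d[0]))-90,np.linalg.norm(d))
show('trayT',T,[(30,40),(134,28),(157,180),(52,192)],(380,195))
show('stockT',T,[(195,43),(300,41),(307,190),(200,196)],(380,195))
show('trayS',S,[(330,60),(382,180),(178,232),(138,100)],(230,280))
P=[atz(S,(230+x/3,280+y/3),.045)[:2] for x,y in [(375,268),(150,305)]];d=P[0]-P[1];print('stockS',P,np.degrees(np.arctan2(d[1],d[0])),np.linalg.norm(d))
# two-view height check on tray rim corners and case centres
for a,b in zip([(30,40),(134,28),(157,180),(52,192)],[(330,60),(382,180),(178,232),(138,100)]):
    print(tri(T,(380+a[0]/3,195+a[1]/3),S,(230+b[0]/3,280+b[1]/3)))
E
```

```text
trayT [[0.588, -0.19], [0.604, -0.314], [0.425, -0.338], [0.411, -0.214]] ctr [ 0.5069 -0.2638]
  side yaw 7.766084139946933 0.17930263561084728
  side yaw 7.73999274988166 0.18018166083924742
  end yaw 7.024128458488477 0.12466844296029303
  end yaw 6.619472930023193 0.1246008885646147
stockT [[0.586, -0.386], [0.59, -0.513], [0.414, -0.516], [0.407, -0.388]] ctr [ 0.4991 -0.451 ]
  side yaw 0.7248849232847064 0.17982457835060728
  side yaw 1.130602954378358 0.17603641051159546
  end yaw 1.537704039550448 0.12680697818507358
  end yaw 3.225363740021592 0.12816277126742615
trayS [[0.586, -0.19], [0.609, -0.314], [0.436, -0.336], [0.41, -0.207]] ctr [ 0.5105 -0.2618]
  side yaw 5.5127287232600395 0.17655994751141715
  side yaw 7.170021196109358 0.17376978535432727
  end yaw 10.250283908789413 0.1266150613762501
  end yaw 11.309520374732443 0.13188250217540434
stockS [array([ 0.5879, -0.3882]), array([ 0.4104, -0.3926])] 1.4201499043574632 0.17755709692580246
(array([ 0.5873, -0.1897,  0.045 ]), np.float64(0.00205861345364336))
(array([ 0.6063, -0.314 ,  0.0441]), np.float64(0.005209070484749679))
(array([ 0.4307, -0.3372,  0.0467]), np.float64(0.011386303966033162))
(array([ 0.4108, -0.2124,  0.0531]), np.float64(0.000189931433731199))
```

```bash
python3 - <<'E'
from h import *
plan([(.5,-.2025,.2,97.5,50),(.5,-.2025,.09,97.5,50)])
E
```

```text
now [0.2201 0.3615 0.4205] yaw 29.1 q6 2.09 t 8.4
[-629, -30, 221] roll -1.19 hand 50 rows 13.3
[-629, -30, 331] roll -1.19 hand 50 rows 2.2
```

>>> {"method": "jog_arm", "body": {"steps": [{"slide": [-629,-30,100],"roll": -1.19,"hand": 50},{"slide": [-629,-30,100],"roll": -1.19,"hand": 50},{"slide": [-629,-30,100],"roll": -1.19,"hand": 50},{"slide": [-629,-30,100],"roll": -1.19,"hand": 50},{"slide": [-629,-30,100],"roll": -1.19,"hand": 50},{"slide": [-629,-30,100],"roll": -1.19,"hand": 50},{"slide": [-629,-30,100],"roll": -1.19,"hand": 50},{"slide": [-629,-30,100],"roll": -1.19,"hand": 50},{"slide": [-629,-30,100],"roll": -1.19,"hand": 50},{"slide": [-629,-30,221],"roll": -1.19,"hand": 50},{"slide": [-629,-30,221],"roll": -1.19,"hand": 50},{"slide": [-629,-30,221],"roll": -1.19,"hand": 50},{"slide": [-629,-30,221],"roll": -1.19,"hand": 50},{"slide": [-629,-30,221],"roll": -1.19,"hand": 50},{"slide": [-629,-30,221],"roll": -1.19,"hand": 50},{"slide": [-629,-30,221],"roll": -1.19,"hand": 50}]}}

```text
clock: 10.05
tool_pos: [0.5, -0.2058, 0.1965]
tcp_rot: [[-0.992, -0.124, -0.003], [-0.124, 0.992, 0.001], [0.003, 0.001, -1.0]]
wrist_force: [-0.6, 0.5, 0.9]
grip_width: 0.0499
grip_force: 0.0
```

```bash
python3 - <<'E'
from h import *
plan([(.5,-.2025,.09,97.5,50)])
T=cam('top');S=cam('side')
for n in ['tray','stock_tray']:
    print(n,[ (c,r['point'],round(r['confidence'],2)) for c in('top','side') for r in models.spot_point(n,c)[:1]])
c=S['frame'][270:370,230:390,::-1];cv2.imwrite('pics/5.png',cv2.resize(c,None,fx=4,fy=4,interpolation=cv2.INTER_CUBIC))
E
```

```text
now [ 0.5    -0.2058  0.1965] yaw 97.1 q6 -0.51 t 10.1
[-1, 3, 106] roll -0.01 hand 50 rows 2.1
tray [('top', [406.6, 234.3], 0.9), ('side', [317.9, 338.9], 0.62)]
stock_tray [('top', [462.0, 234.9], 0.69), ('side', [400.8, 292.0], 0.42)]
```

View pics/5.png

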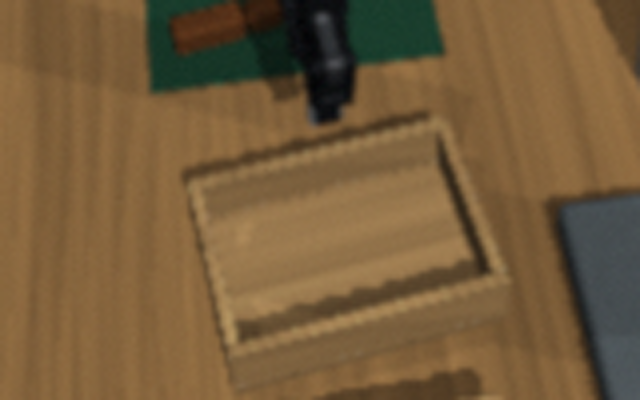

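The gripper stands centred over the tray's far (+y) wall, at about (311,300).

>>> {"method": "jog_arm", "body": {"steps": [{"slide": [0,2,50],"roll": 0,"hand": 50},{"slide": [0,2,108],"roll": 0,"hand": 50},{"slide": [0,2,108],"roll": 0,"hand": 50},{"slide": [0,2,108],"roll": 0,"hand": 2},{"slide": [0,2,108],"roll": 0,"hand": 2},{"slide": [0,2,108],"roll": 0,"hand": 2},{"slide": [0,2,108],"roll": 0,"hand": 2},{"slide": [0,2,108],"roll": 0,"hand": 2},{"slide": [0,2,108],"roll": 0,"hand": 2},{"slide": [0,2,108],"roll": 0,"hand": 2}], "squeeze": 50}}

```text
clock: 11.35
tool_pos: [0.502, -0.2008, 0.095]
tcp_rot: [[-0.992, -0.128, 0.006], [-0.128, 0.992, -0.002], [-0.006, -0.003, -1.0]]
wrist_force: [-0.2, 0.3, 7.5]
grip_width: 0.0068
grip_force: 50.2
```

```bash
python3 - <<'E'
from h import *
# tray wall centre now ~ tcp; target wall centre = stock edge mid + 126 mm along +y
t=np.array([.498,-.3885])+.126*np.array([-.0227,.9997])
print(t);plan([(t[0],t[1],.087,91.3,2),(t[0],t[1]-.003,.087,91.3,2)])
E
```

```text
[ 0.4951398 -0.2625378]
now [ 0.502  -0.2008  0.095 ] yaw 97.4 q6 -0.51 t 11.3
[15, -60, 8] roll 0.11 hand 2 rows 1.3
[15, -63, 8] roll 0.11 hand 2 rows 0.1
```

>>> {"method": "jog_arm", "body": {"steps": [{"slide": [2,-8,0],"roll": 0.01,"hand": 2},{"slide": [4,-16,0],"roll": 0.03,"hand": 2},{"slide": [6,-24,0],"roll": 0.05,"hand": 2},{"slide": [8,-32,0],"roll": 0.07,"hand": 2},{"slide": [10,-40,0],"roll": 0.09,"hand": 2},{"slide": [12,-48,0],"roll": 0.1,"hand": 2},{"slide": [14,-55,0],"roll": 0.11,"hand": 2},{"slide": [14,-58,0],"roll": 0.11,"hand": 2},{"slide": [14,-61,0],"roll": 0.11,"hand": 2},{"slide": [14,-61,0],"roll": 0.11,"hand": 2}]}}

```text
clock: 12.35
tool_pos: [0.4952, -0.26, 0.0951]
tcp_rot: [[-1.0, -0.021, 0.005], [-0.021, 1.0, 0.006], [-0.005, 0.005, -1.0]]
wrist_force: [-0.6, 11.6, 12.8]
grip_width: 0.0067
grip_force: 51.0
```

>>> {"method": "jog_arm", "body": {"steps": [{"slide": [0,-2,0],"roll": 0,"hand": 2},{"slide": [0,-3,0],"roll": 0,"hand": 2},{"slide": [0,-3,0],"roll": 0,"hand": 2}]}}

```text
clock: 12.65
tool_pos: [0.4947, -0.2608, 0.095]
tcp_rot: [[-1.0, -0.023, 0.004], [-0.023, 1.0, 0.01], [-0.004, 0.01, -1.0]]
wrist_force: [-1.3, 16.8, 16.3]
grip_width: 0.0073
grip_force: 32.9
```

```bash
python3 - <<'E'
from h import *
S=cam('side');c=S['frame'][290:400,230:390,::-1];cv2.imwrite('pics/6.png',cv2.resize(c,None,fx=4,fy=4,interpolation=cv2.INTER_CUBIC))
s=telemetry.get_state();print(s['tool_pos'],s['wrist_force'])
E
```

```text
[ 0.49473407 -0.26081757  0.09500904] [-4.40390751 18.58947728 17.79366783]
```

View pics/6.png

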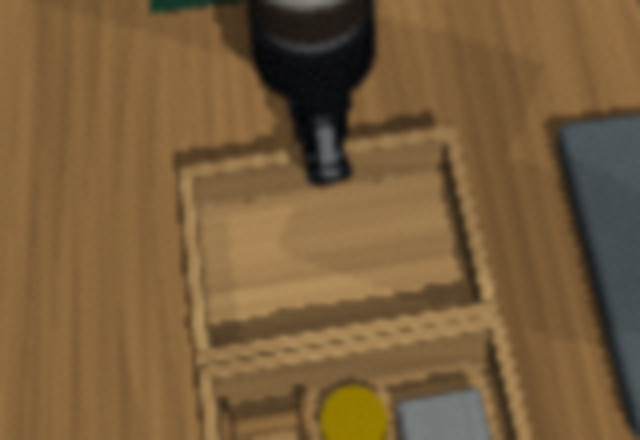

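The picture shows the loose tray flush against the stocked one, with a shared double wall from (200,355) to (490,310) and ends in line. I release, rise and go to the first capped case.

>>> {"method": "jog_arm", "body": {"steps": [{"slide": [0,1,0],"roll": 0,"hand": 40},{"slide": [0,1,0],"roll": 0,"hand": 40},{"slide": [0,1,0],"roll": 0,"hand": 40},{"slide": [0,1,-50],"roll": 0,"hand": 50},{"slide": [0,1,-100],"roll": 0,"hand": 50}]}}

```text
clock: 13.2
tool_pos: [0.4925, -0.2643, 0.191]
tcp_rot: [[-1.0, -0.018, -0.005], [-0.018, 1.0, 0.002], [0.005, 0.002, -1.0]]
wrist_force: [0.9, -1.0, -0.1]
grip_width: 0.0499
grip_force: 0.0
```

```bash
python3 - <<'E'
from h import *
plan([(.4445,-.056,.17,101,50),(.4445,-.056,.078,101,50)])
E
```

```text
now [ 0.4925 -0.2643  0.191 ] yaw 91.0 q6 -0.51 t 13.2
[44, 209, 22] roll -0.17 hand 50 rows 4.3
[44, 209, 114] roll -0.17 hand 50 rows 1.8
```

>>> {"method": "jog_arm", "body": {"steps": [{"slide": [44,209,20],"roll": -0.17,"hand": 50},{"slide": [44,209,20],"roll": -0.17,"hand": 50},{"slide": [44,209,20],"roll": -0.17,"hand": 50},{"slide": [44,209,20],"roll": -0.17,"hand": 50},{"slide": [44,209,20],"roll": -0.17,"hand": 50},{"slide": [44,209,20],"roll": -0.17,"hand": 50},{"slide": [44,209,65],"roll": -0.17,"hand": 50},{"slide": [44,209,111],"roll": -0.17,"hand": 50},{"slide": [44,209,111],"roll": -0.17,"hand": 50},{"slide": [44,209,111],"roll": -0.17,"hand": 10},{"slide": [44,209,111],"roll": -0.17,"hand": 10},{"slide": [44,209,111],"roll": -0.17,"hand": 10},{"slide": [44,209,111],"roll": -0.17,"hand": 10},{"slide": [44,209,111],"roll": -0.17,"hand": 10},{"slide": [44,209,111],"roll": -0.17,"hand": 10},{"slide": [44,209,60],"roll": -0.17,"hand": 10},{"slide": [44,209,20],"roll": -0.17,"hand": 10}], "squeeze": 40}}

```text
clock: 14.9
tool_pos: [0.4452, -0.0561, 0.1732]
tcp_rot: [[-0.982, -0.188, -0.001], [-0.188, 0.982, 0.0], [0.001, 0.0, -1.0]]
wrist_force: [1.6, -0.3, -0.1]
grip_width: 0.0209
grip_force: 40.4
```

```bash
python3 - <<'E'
from h import *
c=np.array([.4965,-.322]);ux=np.array([.9997,.0227])
p=c-.052*ux;print(p)
plan([(p[0],p[1],.17,1.3,10),(p[0],p[1],.084,1.3,10)])
S=cam('side');c=S['frame'][200:320,230:390,::-1];cv2.imwrite('pics/7.png',cv2.resize(c,None,fx=4,fy=4,interpolation=cv2.INTER_CUBIC))
E
```

```text
[ 0.4445156 -0.3231804]
now [ 0.4452 -0.0561  0.1732] yaw 100.8 q6 -0.31 t 14.9
[51, -262, 3] roll -1.4 hand 10 rows 9.4
[51, -262, 89] roll -1.4 hand 10 rows 1.7
```

View pics/7.png

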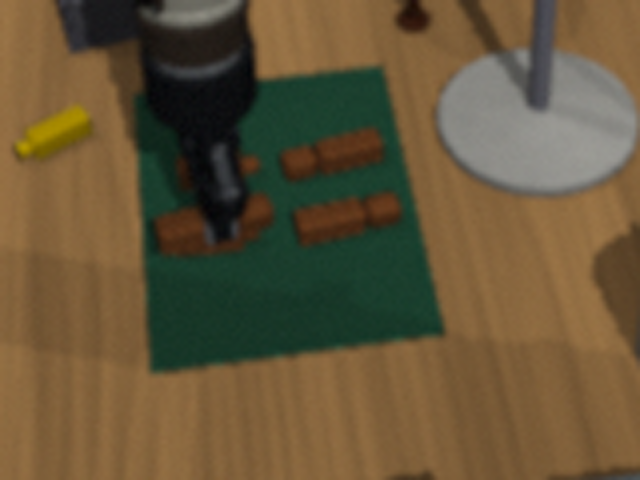

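The case is held level between the pads at about (285,256) in the side view. I lay it in the tray at the near-x slot.

>>> {"method": "jog_arm", "body": {"steps": [{"slide": [51,-262,3],"roll": -1.4,"hand": 10},{"slide": [51,-262,3],"roll": -1.4,"hand": 10},{"slide": [51,-262,3],"roll": -1.4,"hand": 10},{"slide": [51,-262,3],"roll": -1.4,"hand": 10},{"slide": [51,-262,3],"roll": -1.4,"hand": 10},{"slide": [51,-262,3],"roll": -1.4,"hand": 10},{"slide": [51,-262,3],"roll": -1.4,"hand": 10},{"slide": [51,-262,3],"roll": -1.4,"hand": 10},{"slide": [51,-262,3],"roll": -1.4,"hand": 10},{"slide": [51,-262,3],"roll": -1.4,"hand": 10},{"slide": [51,-262,3],"roll": -1.4,"hand": 10},{"slide": [51,-262,45],"roll": -1.4,"hand": 10},{"slide": [51,-262,86],"roll": -1.4,"hand": 10},{"slide": [51,-262,86],"roll": -1.4,"hand": 10},{"slide": [51,-262,86],"roll": -1.4,"hand": 30},{"slide": [51,-262,86],"roll": -1.4,"hand": 30},{"slide": [51,-262,86],"roll": -1.4,"hand": 30},{"slide": [51,-262,40],"roll": -1.4,"hand": 30},{"slide": [51,-262,0],"roll": -1.4,"hand": 50}]}}

```text
clock: 16.85
tool_pos: [0.4444, -0.3228, 0.1727]
tcp_rot: [[0.018, -1.0, -0.002], [-1.0, -0.018, 0.001], [-0.001, 0.002, -1.0]]
wrist_force: [0.6, -0.8, -0.6]
grip_width: 0.0434
grip_force: 0.0
```

```bash
python3 - <<'E'
from h import *
plan([(.544,.015,.17,98,50),(.544,.015,.078,98,50)])
E
```

```text
now [ 0.4444 -0.3228  0.1727] yaw -179.0 q6 -2.22 t 16.9
[-336, -106, 3] roll 1.45 hand 50 rows 9.7
[-336, -106, 95] roll 1.45 hand 50 rows 1.8
```

>>> {"method": "jog_arm", "body": {"steps": [{"slide": [-336,-106,3],"roll": 1.45,"hand": 50},{"slide": [-336,-106,3],"roll": 1.45,"hand": 50},{"slide": [-336,-106,3],"roll": 1.45,"hand": 50},{"slide": [-336,-106,3],"roll": 1.45,"hand": 50},{"slide": [-336,-106,3],"roll": 1.45,"hand": 50},{"slide": [-336,-106,3],"roll": 1.45,"hand": 50},{"slide": [-336,-106,3],"roll": 1.45,"hand": 50},{"slide": [-336,-106,3],"roll": 1.45,"hand": 50},{"slide": [-336,-106,3],"roll": 1.45,"hand": 50},{"slide": [-336,-106,3],"roll": 1.45,"hand": 50},{"slide": [-336,-106,3],"roll": 1.45,"hand": 50},{"slide": [-336,-106,50],"roll": 1.45,"hand": 50},{"slide": [-336,-106,93],"roll": 1.45,"hand": 50},{"slide": [-336,-106,93],"roll": 1.45,"hand": 50},{"slide": [-336,-106,93],"roll": 1.45,"hand": 10},{"slide": [-336,-106,93],"roll": 1.45,"hand": 10},{"slide": [-336,-106,93],"roll": 1.45,"hand": 10},{"slide": [-336,-106,93],"roll": 1.45,"hand": 10},{"slide": [-336,-106,93],"roll": 1.45,"hand": 10},{"slide": [-336,-106,93],"roll": 1.45,"hand": 10}]}}

```text
clock: 18.85
tool_pos: [0.5461, 0.0147, 0.0811]
tcp_rot: [[-0.99, -0.139, 0.004], [-0.139, 0.99, 0.0], [-0.004, -0.0, -1.0]]
wrist_force: [-0.1, -0.2, 7.4]
grip_width: 0.021
grip_force: 40.6
```

>>> {"method": "jog_arm", "body": {"steps": [{"slide": [0,0,-50],"roll": 0,"hand": 10},{"slide": [0,0,-93],"roll": 0,"hand": 10}]}}

```text
clock: 19.05
tool_pos: [0.5439, 0.0147, 0.1728]
tcp_rot: [[-0.99, -0.139, -0.002], [-0.139, 0.99, -0.0], [0.002, 0.0, -1.0]]
wrist_force: [0.5, 0.0, -0.1]
grip_width: 0.0211
grip_force: 39.8
```

```bash
python3 - <<'E'
from h import *
plan([(.4965,-.322,.17,1.3,10),(.4965,-.322,.084,1.3,10)])
E
```

```text
now [0.5439 0.0147 0.1728] yaw 98.0 q6 -0.11 t 19.1
[94, -327, 3] roll -1.45 hand 10 rows 9.7
[93, -327, 89] roll -1.45 hand 10 rows 1.7
```

>>> {"method": "jog_arm", "body": {"steps": [{"slide": [94,-327,3],"roll": -1.45,"hand": 10},{"slide": [94,-327,3],"roll": -1.45,"hand": 10},{"slide": [94,-327,3],"roll": -1.45,"hand": 10},{"slide": [94,-327,3],"roll": -1.45,"hand": 10},{"slide": [94,-327,3],"roll": -1.45,"hand": 10},{"slide": [94,-327,3],"roll": -1.45,"hand": 10},{"slide": [94,-327,3],"roll": -1.45,"hand": 10},{"slide": [94,-327,3],"roll": -1.45,"hand": 10},{"slide": [94,-327,3],"roll": -1.45,"hand": 10},{"slide": [94,-327,3],"roll": -1.45,"hand": 10},{"slide": [94,-327,3],"roll": -1.45,"hand": 10},{"slide": [94,-327,45],"roll": -1.45,"hand": 10},{"slide": [94,-327,86],"roll": -1.45,"hand": 10},{"slide": [94,-327,86],"roll": -1.45,"hand": 10},{"slide": [94,-327,86],"roll": -1.45,"hand": 30},{"slide": [94,-327,86],"roll": -1.45,"hand": 30},{"slide": [94,-327,86],"roll": -1.45,"hand": 30},{"slide": [94,-327,40],"roll": -1.45,"hand": 30},{"slide": [94,-327,0],"roll": -1.45,"hand": 50}]}}

```text
clock: 20.95
tool_pos: [0.4965, -0.3218, 0.1731]
tcp_rot: [[0.018, -1.0, -0.001], [-1.0, -0.018, 0.001], [-0.001, 0.001, -1.0]]
wrist_force: [0.3, -0.6, 0.0]
grip_width: 0.0435
grip_force: 0.0
```

```bash
python3 - <<'E'
from h import *
S=cam('side')
for b in blobs(S,.014):
    if b[0][1]>200: print(b[0],b[1],b[2].round(3),round(b[3],1),(b[4]/1000).round(3),round(b[5]),round(b[6]))
plan([(.542,.085,.17,101,50),(.542,.085,.078,101,50)])
E
```

```text
[313.1 353.8] 240 [ 0.496 -0.318] 90.4 [ 0.495 -0.315] 82 21
[292.6 357.6] 246 [ 0.444 -0.32 ] 90.7 [ 0.444 -0.318] 82 21
now [ 0.5    -0.324   0.1817] yaw -178.9 q6 -2.16 t 21.0
[-408, -49, 9] roll 1.4 hand 50 rows 9.3
[-409, -49, 101] roll 1.4 hand 50 rows 1.8
```

```bash
python3 - <<'E'
from h import *
S=cam('side')
print(S['frame'].mean())
plan([(.542,.085,.17,101,50),(.542,.085,.078,101,50)])
E
```

```text
71.37194921875
now [ 0.5004 -0.3243  0.1798] yaw -178.9 q6 -2.16 t 21.1
[-409, -49, 7] roll 1.4 hand 50 rows 9.3
[-409, -48, 99] roll 1.4 hand 50 rows 1.8
```

>>> {"method": "jog_arm", "body": {"steps": [{"slide": [-406,-52,3],"roll": 1.4,"hand": 50},{"slide": [-406,-52,3],"roll": 1.4,"hand": 50},{"slide": [-406,-52,3],"roll": 1.4,"hand": 50},{"slide": [-406,-52,3],"roll": 1.4,"hand": 50},{"slide": [-406,-52,3],"roll": 1.4,"hand": 50},{"slide": [-406,-52,3],"roll": 1.4,"hand": 50},{"slide": [-406,-52,3],"roll": 1.4,"hand": 50},{"slide": [-406,-52,3],"roll": 1.4,"hand": 50},{"slide": [-406,-52,3],"roll": 1.4,"hand": 50},{"slide": [-406,-52,3],"roll": 1.4,"hand": 50},{"slide": [-406,-52,3],"roll": 1.4,"hand": 50},{"slide": [-406,-52,50],"roll": 1.4,"hand": 50},{"slide": [-406,-52,93],"roll": 1.4,"hand": 50},{"slide": [-406,-52,93],"roll": 1.4,"hand": 50},{"slide": [-406,-52,93],"roll": 1.4,"hand": 10},{"slide": [-406,-52,93],"roll": 1.4,"hand": 10},{"slide": [-406,-52,93],"roll": 1.4,"hand": 10},{"slide": [-406,-52,93],"roll": 1.4,"hand": 10},{"slide": [-406,-52,93],"roll": 1.4,"hand": 10},{"slide": [-406,-52,93],"roll": 1.4,"hand": 10}]}}

```text
clock: 23.05
tool_pos: [0.5425, 0.0846, 0.0807]
tcp_rot: [[-0.982, -0.188, 0.003], [-0.188, 0.982, -0.0], [-0.003, -0.001, -1.0]]
wrist_force: [-1.0, -0.6, 5.6]
grip_width: 0.021
grip_force: 40.7
```

>>> {"method": "jog_arm", "body": {"steps": [{"slide": [0,0,-50],"roll": 0,"hand": 10},{"slide": [0,0,-93],"roll": 0,"hand": 10},{"slide": [0,0,-93],"roll": 0,"hand": 10}]}}

```text
clock: 23.35
tool_pos: [0.5455, 0.0854, 0.1789]
tcp_rot: [[-0.982, -0.188, 0.013], [-0.188, 0.982, 0.002], [-0.013, -0.0, -1.0]]
wrist_force: [0.8, 0.7, -0.1]
grip_width: 0.0212
grip_force: 39.8
```

```bash
python3 - <<'E'
from h import *
plan([(.5485,-.3208,.17,1.3,10),(.5485,-.3208,.084,1.3,10)])
E
```

```text
now [0.5455 0.0854 0.1789] yaw 100.9 q6 -0.03 t 23.4
[74, -399, 8] roll -1.4 hand 10 rows 9.4
[75, -399, 94] roll -1.4 hand 10 rows 1.7
```

>>> {"method": "jog_arm", "body": {"steps": [{"slide": [69,-400,3],"roll": -1.4,"hand": 10},{"slide": [69,-400,3],"roll": -1.4,"hand": 10},{"slide": [69,-400,3],"roll": -1.4,"hand": 10},{"slide": [69,-400,3],"roll": -1.4,"hand": 10},{"slide": [69,-400,3],"roll": -1.4,"hand": 10},{"slide": [69,-400,3],"roll": -1.4,"hand": 10},{"slide": [69,-400,3],"roll": -1.4,"hand": 10},{"slide": [69,-400,3],"roll": -1.4,"hand": 10},{"slide": [69,-400,3],"roll": -1.4,"hand": 10},{"slide": [69,-400,3],"roll": -1.4,"hand": 10},{"slide": [69,-400,3],"roll": -1.4,"hand": 10},{"slide": [69,-400,3],"roll": -1.4,"hand": 10},{"slide": [69,-400,45],"roll": -1.4,"hand": 10},{"slide": [69,-400,86],"roll": -1.4,"hand": 10},{"slide": [69,-400,86],"roll": -1.4,"hand": 10},{"slide": [69,-400,86],"roll": -1.4,"hand": 30},{"slide": [69,-400,86],"roll": -1.4,"hand": 30},{"slide": [69,-400,86],"roll": -1.4,"hand": 30},{"slide": [69,-400,40],"roll": -1.4,"hand": 30},{"slide": [69,-400,0],"roll": -1.4,"hand": 50}]}}

```text
clock: 25.35
tool_pos: [0.549, -0.3209, 0.173]
tcp_rot: [[0.018, -1.0, -0.0], [-1.0, -0.018, 0.0], [-0.0, 0.0, -1.0]]
wrist_force: [0.7, -1.2, 0.4]
grip_width: 0.0431
grip_force: 0.0
```

>>> {"method": "jog_arm", "body": {"steps": [{"slide": [-50,50,0],"roll": 0.15,"hand": 50},{"slide": [-250,50,0],"roll": 0.9,"hand": 50},{"slide": [-250,50,0],"roll": 0.9,"hand": 50},{"slide": [-250,50,0],"roll": 0.9,"hand": 50},{"slide": [-250,50,0],"roll": 1.4,"hand": 50},{"slide": [-250,50,0],"roll": 1.4,"hand": 50},{"slide": [-250,50,0],"roll": 1.4,"hand": 50},{"slide": [-250,50,0],"roll": 1.4,"hand": 50},{"slide": [-250,50,0],"roll": 1.4,"hand": 50},{"slide": [-250,50,0],"roll": 1.4,"hand": 50},{"slide": [-250,50,0],"roll": 1.4,"hand": 50}]}}

```text
clock: 26.45
tool_pos: [0.4953, -0.072, 0.1732]
tcp_rot: [[-0.982, -0.188, 0.003], [-0.188, 0.982, -0.0], [-0.003, -0.001, -1.0]]
wrist_force: [-0.5, 0.0, 0.5]
grip_width: 0.0501
grip_force: 0.0
```

```bash
python3 - <<'E'
from h import *
S=cam('side');T=cam('top')
for b in blobs(S,.014):
    if b[0][1]>200: print(b[0],b[1],b[2].round(3),round(b[3],1),(b[4]/1000).round(3),round(b[5]),round(b[6]))
plan([(.441,.083,.17,92,50),(.434,.0135,.17,87.5,50)])
a=S['frame'][200:400,230:390,::-1];b=T['frame'][190:290,220:500,::-1]
A=cv2.resize(a,(400,500),interpolation=cv2.INTER_CUBIC);B=cv2.resize(b,(400,143));B=cv2.copyMakeBorder(B,0,357,0,0,0)
cv2.imwrite('pics/8.png',np.hstack([A,B]))
E
```

```text
[279.9 242.3] 79 [0.435 0.083] 158.4 [0.434 0.083] 36 32
[282.4 258.1] 140 [0.439 0.014] 176.4 [0.441 0.013] 63 32
[333.7 349.6] 247 [ 0.549 -0.314] 91.4 [ 0.549 -0.313] 84 21
[313.3 353.5] 251 [ 0.496 -0.317] 90.8 [ 0.496 -0.315] 82 22
[293.  357.8] 247 [ 0.445 -0.321] 90.6 [ 0.445 -0.318] 80 22
now [ 0.4951 -0.0721  0.1729] yaw 100.9 q6 -0.34 t 26.6
[24, 163, 3] roll 0.16 hand 50 rows 3.3
[44, 96, 3] roll 0.23 hand 50 rows 1.4
```

View pics/8.png

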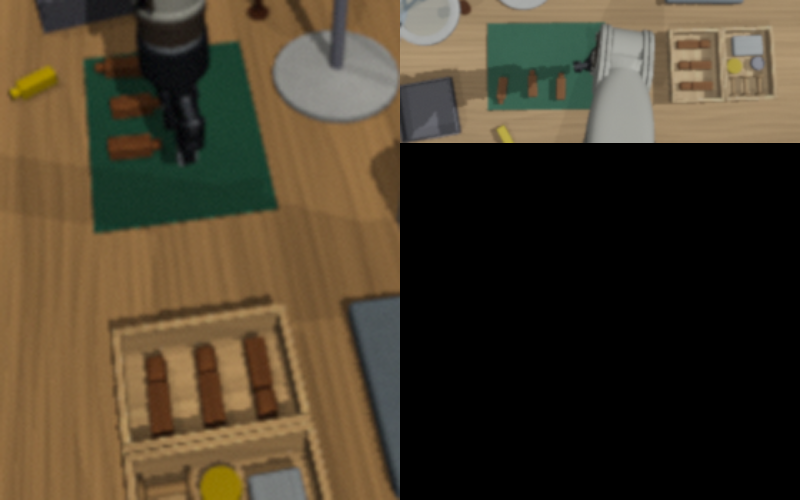

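All three capped cases lie in the flush tray, at about (293,358), (313,353) and (334,350) in the side view. Next comes the capless one at (282,258).

>>> {"method": "jog_arm", "body": {"steps": [{"slide": [44,96,3],"roll": 0.23,"hand": 50},{"slide": [44,96,3],"roll": 0.23,"hand": 50},{"slide": [44,96,3],"roll": 0.23,"hand": 50},{"slide": [44,96,50],"roll": 0.23,"hand": 50},{"slide": [44,96,94],"roll": 0.23,"hand": 50},{"slide": [44,96,94],"roll": 0.23,"hand": 50},{"slide": [44,96,94],"roll": 0.23,"hand": 10},{"slide": [44,96,94],"roll": 0.23,"hand": 10},{"slide": [44,96,94],"roll": 0.23,"hand": 10},{"slide": [44,96,94],"roll": 0.23,"hand": 10},{"slide": [44,96,94],"roll": 0.23,"hand": 10},{"slide": [44,96,94],"roll": 0.23,"hand": 10},{"slide": [44,96,50],"roll": 0.23,"hand": 10},{"slide": [44,96,0],"roll": 0.23,"hand": 10},{"slide": [44,96,0],"roll": 0.23,"hand": 10},{"slide": [44,96,0],"roll": 0.23,"hand": 10}]}}

```text
clock: 28.15
tool_pos: [0.4341, 0.0139, 0.1734]
tcp_rot: [[-0.999, 0.041, 0.004], [0.041, 0.999, 0.0], [-0.004, 0.0, -1.0]]
wrist_force: [-0.2, 0.4, -0.9]
grip_width: 0.0215
grip_force: 39.3
```

```bash
python3 - <<'E'
from h import *
T=cam('top');r=models.look_for('bin','top');print(r[:3])
# bin rim corners again from the clear picture t3: dark grey rim segmentation skipped; check net point at underside
b=np.array([.3816,.3322]);by=np.array([-.198,.980])
for k in(-.028,0,.028): plan([(*(b+k*by),.18,101.4,10),(*(b+k*by),.113,101.4,10)])
E
```

```text
[{'extent': [170.8, 247.8, 48.7, 45.1], 'confidence': 0.95}, {'extent': [238.5, 267.2, 48.0, 44.9], 'confidence': 0.87}]
now [0.4323 0.0139 0.1712] yaw 87.7 q6 0.07 t 28.2
[57, 289, -9] roll -0.24 hand 10 rows 5.9
[57, 289, 58] roll -0.24 hand 10 rows 1.3
now [0.4323 0.0139 0.1712] yaw 87.7 q6 0.07 t 28.2
[64, 316, -9] roll -0.24 hand 10 rows 6.4
[63, 316, 58] roll -0.24 hand 10 rows 1.3
now [0.4323 0.0139 0.1712] yaw 87.7 q6 0.07 t 28.2
[70, 343, -9] roll -0.24 hand 10 rows 7.0
[70, 343, 58] roll -0.24 hand 10 rows 1.3
```

>>> {"method": "jog_arm", "body": {"steps": [{"slide": [70,343,-9],"roll": -0.24,"hand": 10},{"slide": [70,343,-9],"roll": -0.24,"hand": 10},{"slide": [70,343,-9],"roll": -0.24,"hand": 10},{"slide": [70,343,-9],"roll": -0.24,"hand": 10},{"slide": [70,343,-9],"roll": -0.24,"hand": 10},{"slide": [70,343,-9],"roll": -0.24,"hand": 10},{"slide": [70,343,-9],"roll": -0.24,"hand": 10},{"slide": [70,343,-9],"roll": -0.24,"hand": 10},{"slide": [70,343,-9],"roll": -0.24,"hand": 10},{"slide": [70,343,30],"roll": -0.24,"hand": 10},{"slide": [70,343,58],"roll": -0.24,"hand": 10},{"slide": [70,343,58],"roll": -0.24,"hand": 10},{"slide": [70,343,58],"roll": -0.24,"hand": 32},{"slide": [70,343,58],"roll": -0.24,"hand": 32},{"slide": [70,343,58],"roll": -0.24,"hand": 32},{"slide": [70,343,20],"roll": -0.24,"hand": 32},{"slide": [70,343,-9],"roll": -0.24,"hand": 50},{"slide": [70,343,-9],"roll": -0.24,"hand": 50}]}}

```text
clock: 30.05
tool_pos: [0.3797, 0.3617, 0.1867]
tcp_rot: [[-0.98, -0.198, 0.008], [-0.198, 0.98, 0.008], [-0.01, 0.006, -1.0]]
wrist_force: [0.7, 1.0, 0.8]
grip_width: 0.05
grip_force: 0.0
```

```bash
python3 - <<'E'
from h import *
S=cam('side');T=cam('top')
for b in blobs(S,.014):
    if b[0][1]>150: print(b[0],b[1],b[2].round(3),round(b[3],1),(b[4]/1000).round(3),round(b[5]),round(b[6]))
plan([(.441,.083,.17,92,50),(.441,.083,.078,92,50)])
E
```

```text
[261.7 190.9] 109 [0.383 0.361] 15.4 [0.385 0.362] 62 44
[278.3 226.1] 112 [0.434 0.16 ] 171.4 [0.431 0.161] 62 29
[283.1 241.9] 125 [0.446 0.083] 1.8 [0.448 0.083] 60 33
[333.8 349.7] 249 [ 0.549 -0.314] 91.3 [ 0.549 -0.313] 84 22
[313.3 353.5] 243 [ 0.496 -0.317] 90.7 [ 0.497 -0.315] 82 20
[293.  357.7] 250 [ 0.445 -0.321] 90.9 [ 0.444 -0.318] 82 22
now [0.3779 0.3601 0.1827] yaw 101.4 q6 0.56 t 30.1
[-7, -284, 12] roll 0.16 hand 50 rows 5.7
[-7, -284, 104] roll 0.16 hand 50 rows 1.8
```

>>> {"method": "jog_arm", "body": {"steps": [{"slide": [-7,-284,10],"roll": 0.16,"hand": 50},{"slide": [-7,-284,10],"roll": 0.16,"hand": 50},{"slide": [-7,-284,10],"roll": 0.16,"hand": 50},{"slide": [-7,-284,10],"roll": 0.16,"hand": 50},{"slide": [-7,-284,10],"roll": 0.16,"hand": 50},{"slide": [-7,-284,10],"roll": 0.16,"hand": 50},{"slide": [-7,-284,10],"roll": 0.16,"hand": 50},{"slide": [-7,-284,10],"roll": 0.16,"hand": 50},{"slide": [-7,-284,60],"roll": 0.16,"hand": 50},{"slide": [-7,-284,102],"roll": 0.16,"hand": 50},{"slide": [-7,-284,102],"roll": 0.16,"hand": 50},{"slide": [-7,-284,102],"roll": 0.16,"hand": 10},{"slide": [-7,-284,102],"roll": 0.16,"hand": 10},{"slide": [-7,-284,102],"roll": 0.16,"hand": 10},{"slide": [-7,-284,102],"roll": 0.16,"hand": 10},{"slide": [-7,-284,102],"roll": 0.16,"hand": 10},{"slide": [-7,-284,102],"roll": 0.16,"hand": 10},{"slide": [-7,-284,52],"roll": 0.16,"hand": 10},{"slide": [-7,-284,2],"roll": 0.16,"hand": 10},{"slide": [-7,-284,2],"roll": 0.16,"hand": 10}]}}

```text
clock: 32.15
tool_pos: [0.4443, 0.0831, 0.1853]
tcp_rot: [[-0.999, -0.039, 0.013], [-0.039, 0.999, 0.002], [-0.013, 0.002, -1.0]]
wrist_force: [0.6, 0.5, -0.1]
grip_width: 0.0211
grip_force: 39.7
```

```bash
python3 - <<'E'
from h import *
T=cam('top')
b=np.array([.3816,.3322]);by=np.array([-.198,.980])
for k in(-.028,): plan([(*(b+k*by),.18,101.4,10),(*(b+k*by),.113,101.4,10)])
E
```

```text
now [0.4428 0.0829 0.1826] yaw 92.2 q6 0.15 t 32.2
[47, 224, 2] roll -0.16 hand 10 rows 4.6
[48, 224, 69] roll -0.16 hand 10 rows 1.3
```

>>> {"method": "jog_arm", "body": {"steps": [{"slide": [46,224,0],"roll": -0.16,"hand": 10},{"slide": [46,224,0],"roll": -0.16,"hand": 10},{"slide": [46,224,0],"roll": -0.16,"hand": 10},{"slide": [46,224,0],"roll": -0.16,"hand": 10},{"slide": [46,224,0],"roll": -0.16,"hand": 10},{"slide": [46,224,0],"roll": -0.16,"hand": 10},{"slide": [46,224,0],"roll": -0.16,"hand": 10},{"slide": [46,224,35],"roll": -0.16,"hand": 10},{"slide": [46,224,65],"roll": -0.16,"hand": 10},{"slide": [46,224,65],"roll": -0.16,"hand": 10},{"slide": [46,224,65],"roll": -0.16,"hand": 32},{"slide": [46,224,65],"roll": -0.16,"hand": 32},{"slide": [46,224,65],"roll": -0.16,"hand": 32},{"slide": [46,224,30],"roll": -0.16,"hand": 32},{"slide": [46,224,0],"roll": -0.16,"hand": 50},{"slide": [46,224,0],"roll": -0.16,"hand": 50}]}}

```text
clock: 33.8
tool_pos: [0.3886, 0.3058, 0.1849]
tcp_rot: [[-0.98, -0.197, 0.009], [-0.196, 0.98, 0.006], [-0.01, 0.004, -1.0]]
wrist_force: [1.1, -0.2, -0.4]
grip_width: 0.0501
grip_force: 0.0
```

```bash
python3 - <<'E'
from h import *
S=cam('side');T=cam('top')
for b in blobs(S,.014):
    if b[0][1]>150: print(b[0],b[1],b[2].round(3),round(b[3],1),(b[4]/1000).round(3),round(b[5]),round(b[6]))
plan([(.438,.159,.17,83,50),(.438,.159,.078,83,50)])
E
```

```text
[261.5 191. ] 103 [0.382 0.36 ] 15.2 [0.385 0.36 ] 62 44
[278.4 226.2] 110 [0.434 0.16 ] 171.9 [0.431 0.161] 62 29
[333.8 349.6] 249 [ 0.549 -0.314] 91.3 [ 0.549 -0.313] 84 22
[313.4 353.6] 248 [ 0.496 -0.317] 90.7 [ 0.496 -0.315] 82 22
[293.  357.6] 248 [ 0.445 -0.32 ] 90.7 [ 0.444 -0.319] 83 21
now [0.3867 0.3044 0.1811] yaw 101.3 q6 0.47 t 33.9
[-22, -153, 11] roll 0.32 hand 50 rows 3.1
[-21, -153, 103] roll 0.32 hand 50 rows 1.8
```

>>> {"method": "jog_arm", "body": {"steps": [{"slide": [-22,-153,9],"roll": 0.32,"hand": 50},{"slide": [-22,-153,9],"roll": 0.32,"hand": 50},{"slide": [-22,-153,9],"roll": 0.32,"hand": 50},{"slide": [-22,-153,9],"roll": 0.32,"hand": 50},{"slide": [-22,-153,9],"roll": 0.32,"hand": 50},{"slide": [-22,-153,55],"roll": 0.32,"hand": 50},{"slide": [-22,-153,101],"roll": 0.32,"hand": 50},{"slide": [-22,-153,101],"roll": 0.32,"hand": 50},{"slide": [-22,-153,101],"roll": 0.32,"hand": 10},{"slide": [-22,-153,101],"roll": 0.32,"hand": 10},{"slide": [-22,-153,101],"roll": 0.32,"hand": 10},{"slide": [-22,-153,101],"roll": 0.32,"hand": 10},{"slide": [-22,-153,101],"roll": 0.32,"hand": 10},{"slide": [-22,-153,101],"roll": 0.32,"hand": 10},{"slide": [-22,-153,51],"roll": 0.32,"hand": 10},{"slide": [-22,-153,0],"roll": 0.32,"hand": 10},{"slide": [-22,-153,0],"roll": 0.32,"hand": 10}]}}

```text
clock: 35.6
tool_pos: [0.4412, 0.1602, 0.1852]
tcp_rot: [[-0.993, 0.121, 0.012], [0.121, 0.993, 0.004], [-0.011, 0.006, -1.0]]
wrist_force: [1.1, -1.1, 0.2]
grip_width: 0.0213
grip_force: 39.6
```

```bash
python3 - <<'E'
from h import *
T=cam('top');f=T['frame'];S=cam('side')
a=f[225:305,200:330,::-1];cv2.imwrite('pics/9.png',cv2.resize(a,None,fx=4,fy=4,interpolation=cv2.INTER_CUBIC))
b=np.array([.3816,.3322]);plan([(*b,.18,101.4,10),(*b,.125,101.4,10)])
E
```

```text
now [0.4383 0.1591 0.1805] yaw 83.1 q6 0.47 t 35.7
[77, 165, 0] roll -0.32 hand 10 rows 3.6
[77, 165, 55] roll -0.32 hand 10 rows 1.1
```

View pics/9.png

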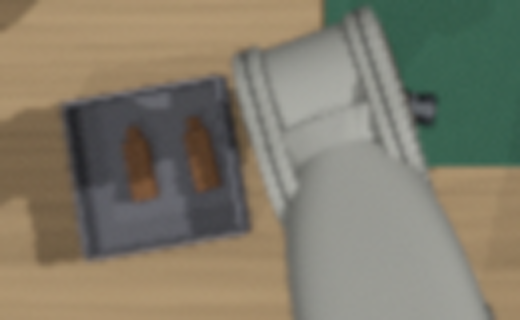

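The bin holds two cases side by side, at about (235,266) and (251,264), with room between them for the third.

>>> {"method": "jog_arm", "body": {"steps": [{"slide": [77,165,0],"roll": -0.32,"hand": 10},{"slide": [77,165,0],"roll": -0.32,"hand": 10},{"slide": [77,165,0],"roll": -0.32,"hand": 10},{"slide": [77,165,0],"roll": -0.32,"hand": 10},{"slide": [77,165,0],"roll": -0.32,"hand": 10},{"slide": [77,165,0],"roll": -0.32,"hand": 10},{"slide": [77,165,35],"roll": -0.32,"hand": 10},{"slide": [77,165,58],"roll": -0.32,"hand": 10},{"slide": [77,165,58],"roll": -0.32,"hand": 10},{"slide": [77,165,58],"roll": -0.32,"hand": 10},{"slide": [77,165,58],"roll": -0.32,"hand": 34},{"slide": [77,165,58],"roll": -0.32,"hand": 34},{"slide": [77,165,58],"roll": -0.32,"hand": 34},{"slide": [77,165,10],"roll": -0.32,"hand": 34},{"slide": [77,165,-40],"roll": -0.32,"hand": 50},{"slide": [77,165,-90],"roll": -0.32,"hand": 50},{"slide": [77,165,-140],"roll": -0.32,"hand": 60},{"slide": [77,165,-200],"roll": -0.32,"hand": 60},{"slide": [77,165,-235],"roll": -0.32,"hand": 60},{"slide": [77,165,-235],"roll": -0.32,"hand": 60}]}}

```text
clock: 37.7
tool_pos: [0.3819, 0.333, 0.4221]
tcp_rot: [[-0.98, -0.198, 0.011], [-0.198, 0.98, 0.01], [-0.013, 0.007, -1.0]]
wrist_force: [0.1, -0.2, -0.5]
grip_width: 0.0599
grip_force: 0.0
```

>>> {"method": "jog_arm", "body": {"steps": [{"slide": [130,-190,0],"roll": 0,"hand": 60},{"slide": [130,-190,0],"roll": 0,"hand": 60},{"slide": [130,-190,0],"roll": 0,"hand": 60},{"slide": [130,-190,0],"roll": 0,"hand": 60},{"slide": [130,-190,0],"roll": 0,"hand": 60},{"slide": [130,-190,0],"roll": 0,"hand": 60}]}}

```text
clock: 38.3
tool_pos: [0.289, 0.1175, 0.4145]
tcp_rot: [[-0.981, -0.194, 0.002], [-0.194, 0.981, -0.0], [-0.001, -0.0, -1.0]]
wrist_force: [-0.1, 0.6, 0.2]
grip_width: 0.0601
grip_force: 0.0
```

```bash
python3 - <<'E'
from h import *
S=cam('side');T=cam('top')
for b in blobs(S,.014):
    if b[0][1]>150: print(b[0],b[1],b[2].round(3),round(b[3],1),(b[4]/1000).round(3),round(b[5]),round(b[6]))
for n in ['lamp_hinge','lamp_head','lamp_knob']:
    print(n,*tri(T,models.spot_point(n,'top')[0]['point'],S,models.spot_point(n,'side')[0]['point']))
a=T['frame'][130:330,190:510,::-1];b=S['frame'][140:400,190:450,::-1]
A=cv2.resize(a,(480,300),interpolation=cv2.INTER_CUBIC);B=cv2.resize(b,(300,300),interpolation=cv2.INTER_CUBIC)
cv2.imwrite('pics/10.png',np.hstack([A,B]))
plan([])
E
```

```text
[261.4 191.7] 132 [0.382 0.356] 28.0 [0.38  0.357] 78 48
[317.3 354.2] 495 [ 0.506 -0.32 ] 103.5 [ 0.507 -0.318] 88 46
[293.  357.8] 249 [ 0.445 -0.321] 90.2 [ 0.444 -0.319] 82 22
lamp_hinge [0.71331578 0.10559555 0.24465511] 0.022973736840913927
lamp_head [0.60647476 0.3212054  0.2327811 ] 0.019645073815675738
lamp_knob [ 0.59544601  0.80075615 -1.89867991] 0.3951521583506772
now [0.2914 0.1207 0.4136] yaw 101.5 q6 0.19 t 38.7
```

View pics/10.png

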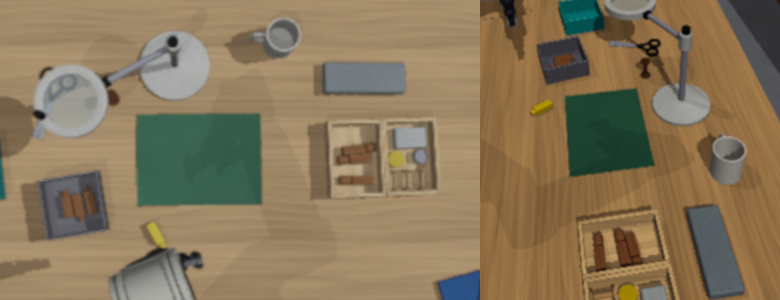

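All six cases are placed: three in the bin at about (242,266), three in the tray. One capped case was nudged to lie askew against its neighbour but is still inside. The tray is still flush. Now the lamp goes back.

```bash
python3 - <<'E'
from h import *
plan([(.569,.3735,.42,29.2,60),(.569,.3735,.333,29.2,60)])
E
```

```text
now [0.2914 0.1207 0.4136] yaw 101.5 q6 0.19 t 38.7
[-322, 192, -7] roll 1.26 hand 60 rows 8.4
[-323, 192, 80] roll 1.26 hand 60 rows 1.7
```

>>> {"method": "jog_arm", "body": {"steps": [{"slide": [-322,192,-10],"roll": 1.26,"hand": 60},{"slide": [-322,192,-10],"roll": 1.26,"hand": 60},{"slide": [-322,192,-10],"roll": 1.26,"hand": 60},{"slide": [-322,192,-10],"roll": 1.26,"hand": 60},{"slide": [-322,192,-10],"roll": 1.26,"hand": 60},{"slide": [-322,192,-10],"roll": 1.26,"hand": 60},{"slide": [-322,192,-10],"roll": 1.26,"hand": 60},{"slide": [-322,192,-10],"roll": 1.26,"hand": 60},{"slide": [-322,192,-10],"roll": 1.26,"hand": 60},{"slide": [-322,192,-10],"roll": 1.26,"hand": 60},{"slide": [-322,192,-10],"roll": 1.26,"hand": 60},{"slide": [-322,192,-10],"roll": 1.26,"hand": 60}]}}

```text
clock: 39.9
tool_pos: [0.5681, 0.3718, 0.4248]
tcp_rot: [[-0.489, 0.872, 0.001], [0.872, 0.489, 0.0], [0.0, 0.001, -1.0]]
wrist_force: [0.3, -0.4, 0.6]
grip_width: 0.0598
grip_force: 0.0
```

```bash
python3 - <<'E'
from h import *
S=cam('side')
plan([(.569,.3735,.333,29.2,60)])
a=S['frame'][100:200,200:360,::-1];cv2.imwrite('pics/11.png',cv2.resize(a,None,fx=4,fy=4,interpolation=cv2.INTER_CUBIC))
E
```

```text
now [0.5681 0.3716 0.4253] yaw 29.3 q6 1.64 t 40.0
[1, 2, 92] roll 0.0 hand 60 rows 1.8
```

View pics/11.png

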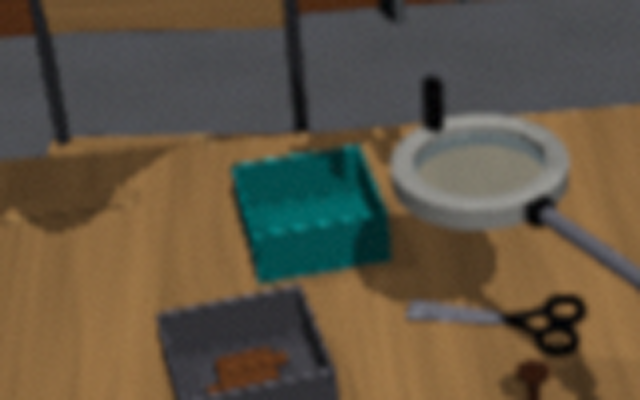

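The knob is at (308,126), where it was released. I descend on it and grip.

>>> {"method": "jog_arm", "body": {"steps": [{"slide": [1,2,45],"roll": 0,"hand": 60},{"slide": [1,2,91],"roll": 0,"hand": 60},{"slide": [1,2,91],"roll": 0,"hand": 60},{"slide": [1,2,91],"roll": 0,"hand": 10},{"slide": [1,2,91],"roll": 0,"hand": 10},{"slide": [1,2,91],"roll": 0,"hand": 10},{"slide": [1,2,91],"roll": 0,"hand": 10},{"slide": [1,2,91],"roll": 0,"hand": 10},{"slide": [1,2,91],"roll": 0,"hand": 10},{"slide": [1,2,91],"roll": 0,"hand": 10}], "squeeze": 30}}

```text
clock: 40.95
tool_pos: [0.5719, 0.375, 0.339]
tcp_rot: [[-0.488, 0.873, 0.01], [0.873, 0.488, 0.007], [0.001, 0.012, -1.0]]
wrist_force: [0.6, 0.4, 6.2]
grip_width: 0.0171
grip_force: 29.3
```

```bash
python3 - <<'E'
from h import *
hx=np.array([.718,.1122]);s=telemetry.get_state();p=np.array(s['tool_pos'])
a0=np.arctan2(p[1]-hx[1],hx[0]-p[0]);print(a0,np.linalg.norm(p[:2]-hx))
plan([(hx[0]-.3015*np.cos(a),hx[1]+.3015*np.sin(a),p[2],90-np.degrees(a),10) for a in np.linspace(a0,-.275,15)[1:]])
E
```

```text
1.0633428646902872 0.3007427981277044
now [0.5719 0.375  0.339 ] yaw 29.2 q6 1.64 t 41.0
[-1, -29, 0] roll -0.09 hand 10 rows 0.6
[-5, -57, -1] roll -0.19 hand 10 rows 0.6
[-11, -85, -1] roll -0.28 hand 10 rows 0.6
[-21, -113, -1] roll -0.38 hand 10 rows 0.6
[-33, -139, -2] roll -0.48 hand 10 rows 0.6
[-47, -164, -2] roll -0.57 hand 10 rows 0.6
[-64, -187, -2] roll -0.67 hand 10 rows 0.6
[-83, -209, -3] roll -0.76 hand 10 rows 0.6
[-104, -229, -3] roll -0.86 hand 10 rows 0.6
[-126, -247, -3] roll -0.95 hand 10 rows 0.6
[-150, -262, -3] roll -1.05 hand 10 rows 0.6
[-176, -275, -3] roll -1.14 hand 10 rows 0.6
[-203, -286, -4] roll -1.24 hand 10 rows 0.6
[-231, -294, -4] roll -1.34 hand 10 rows 0.6
```

>>> {"method": "jog_arm", "body": {"steps": [{"slide": [-1,-29,-3],"roll": -0.09,"hand": 10},{"slide": [-5,-57,-3],"roll": -0.19,"hand": 10},{"slide": [-11,-85,-3],"roll": -0.28,"hand": 10},{"slide": [-21,-113,-3],"roll": -0.38,"hand": 10},{"slide": [-33,-139,-3],"roll": -0.48,"hand": 10},{"slide": [-47,-164,-3],"roll": -0.57,"hand": 10},{"slide": [-64,-187,-3],"roll": -0.67,"hand": 10}]}}

```text
clock: 41.65
tool_pos: [0.4387, 0.227, 0.3384]
tcp_rot: [[-0.926, 0.376, 0.005], [0.376, 0.926, 0.003], [-0.003, 0.005, -1.0]]
wrist_force: [2.3, -0.3, -2.9]
grip_width: 0.0168
grip_force: 30.1
```

```bash
python3 - <<'E'
from h import *
hx=np.array([.718,.1122]);s=telemetry.get_state();p=np.array(s['tool_pos'])
a0=np.arctan2(p[1]-hx[1],hx[0]-p[0]);print(a0,np.linalg.norm(p[:2]-hx),s['wrist_force'])
plan([(hx[0]-.3015*np.cos(a),hx[1]+.3015*np.sin(a),p[2],90-np.degrees(a),10) for a in np.linspace(a0,-.275,8)[1:]])
E
```

```text
0.38980384744215885 0.30197781497566395 [ 2.27529121 -0.27400238 -2.85199582]
now [0.4387 0.227  0.3384] yaw 67.9 q6 0.86 t 41.6
[-2, -29, 0] roll -0.09 hand 10 rows 0.6
[-6, -57, 0] roll -0.19 hand 10 rows 0.6
[-12, -85, 0] roll -0.28 hand 10 rows 0.6
[-22, -112, 0] roll -0.38 hand 10 rows 0.6
[-33, -138, -1] roll -0.47 hand 10 rows 0.6
[-47, -163, -1] roll -0.57 hand 10 rows 0.6
[-64, -186, -1] roll -0.66 hand 10 rows 0.6
```

>>> {"method": "jog_arm", "body": {"steps": [{"slide": [-2,-29,0],"roll": -0.09,"hand": 10},{"slide": [-6,-57,0],"roll": -0.19,"hand": 10},{"slide": [-12,-85,0],"roll": -0.28,"hand": 10},{"slide": [-22,-112,0],"roll": -0.38,"hand": 10},{"slide": [-33,-138,0],"roll": -0.47,"hand": 10},{"slide": [-47,-163,0],"roll": -0.57,"hand": 10},{"slide": [-64,-186,0],"roll": -0.66,"hand": 10},{"slide": [-64,-186,0],"roll": -0.66,"hand": 10},{"slide": [-64,-186,0],"roll": -0.66,"hand": 10},{"slide": [-64,-186,0],"roll": -0.66,"hand": 60},{"slide": [-64,-186,0],"roll": -0.66,"hand": 60},{"slide": [-64,-186,0],"roll": -0.66,"hand": 60},{"slide": [-64,-186,-50],"roll": -0.66,"hand": 60},{"slide": [-64,-186,-100],"roll": -0.66,"hand": 60},{"slide": [130,-186,-100],"roll": -0.66,"hand": 60},{"slide": [130,-186,-100],"roll": -0.66,"hand": 60},{"slide": [130,-186,-100],"roll": -0.66,"hand": 60},{"slide": [130,-186,-100],"roll": -0.66,"hand": 60},{"slide": [130,-186,-100],"roll": -0.66,"hand": 60}]}}

```text
clock: 43.55
tool_pos: [0.2434, 0.1053, 0.4374]
tcp_rot: [[-0.962, -0.272, 0.003], [-0.272, 0.962, 0.002], [-0.003, 0.002, -1.0]]
wrist_force: [0.9, -0.1, -0.2]
grip_width: 0.06
grip_force: 0.0
```

```bash
python3 - <<'E'
from h import *
S=cam('side');T=cam('top')
for b in blobs(S,.014):
    if b[0][1]>150: print(b[0],b[1],b[2].round(3),round(b[3],1))
for n in ['lamp_head']:
    a,b=models.spot_point(n,'top')[0]['point'],models.spot_point(n,'side')[0]['point'];print(n,*tri(T,a,S,b),a,b)
plan([])
a=T['frame'][130:330,190:510,::-1];b=S['frame'][270:400,240:400,::-1]
A=cv2.resize(a,(800,500),interpolation=cv2.INTER_CUBIC)[100:390];B=cv2.resize(b,(380,309),interpolation=cv2.INTER_CUBIC)
cv2.imwrite('pics/12.png',np.vstack([A,cv2.copyMakeBorder(B,0,0,0,420,0)]))
E
```

```text
[259.7 192. ] 106 [0.375 0.355] 55.2
[317.3 354.2] 492 [ 0.506 -0.32 ] 103.4
[293.  357.8] 251 [ 0.444 -0.321] 90.5
lamp_head [0.49078606 0.04954764 0.23306462] 0.001511617237717953 [323.3, 233.3] [293.9, 195.3]
now [0.2477 0.1044 0.4364] yaw 105.4 q6 0.13 t 43.8
```

View pics/12.png

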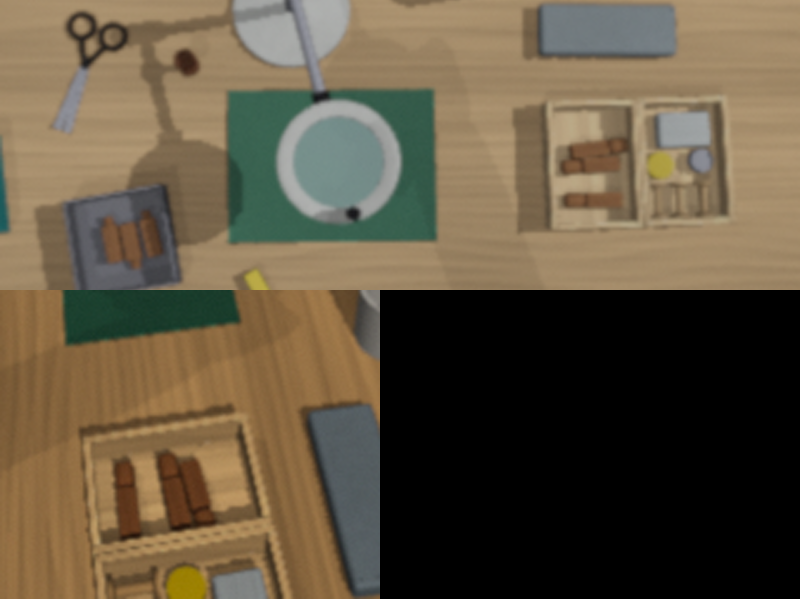

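```bash
python3 - <<'E'
from h import *
S=cam('side');T=cam('top')
ys=np.arange(-.365,-.4121,-.002);print((ys*1000).astype(int))
for n,c in(('S',S),('T',T)):
  for xs in((.43,.47),(.53,.57)):
    g=c['frame'].mean(2).astype(np.float32);o=[]
    for y in ys:
        q=[cv2.getRectSubPix(g,(1,1),tuple(map(float,proj(c,(x,y+.0227*(x-.498),.045)))))[0,0] for x in np.linspace(*xs,15)];o.append(int(np.mean(q)))
    print(n,xs,o)
E
```

```text
[-365 -367 -369 -371 -373 -375 -377 -379 -381 -383 -385 -387 -389 -391
 -393 -395 -397 -399 -401 -403 -405 -407 -409 -411]
S (0.43, 0.47) [74, 70, 68, 65, 59, 51, 57, 84, 117, 129, 126, 116, 113, 123, 128, 124, 110, 100, 98, 100, 102, 101, 97, 93]
S (0.53, 0.57) [96, 85, 82, 81, 78, 76, 84, 103, 126, 133, 131, 126, 129, 133, 133, 121, 108, 103, 104, 104, 103, 100, 99, 102]
T (0.43, 0.47) [107, 101, 93, 84, 81, 83, 97, 114, 129, 138, 140, 141, 143, 145, 147, 143, 138, 134, 127, 119, 114, 111, 115, 120]
T (0.53, 0.57) [99, 93, 87, 81, 80, 88, 104, 125, 138, 148, 150, 151, 151, 150, 147, 140, 132, 126, 121, 119, 116, 110, 104, 99]
```

```bash
python3 -c "
from bench import workorder
print(workorder.sign_off())"
```

```text
the job is handed in; nothing more can be done
None
```

The job is handed in: all three capless cases are in the grey bin and all three capped ones in the tray, which is flush against the stocked tray (gap about 0–2 mm). The lamp head is back over the middle of the mat. The sign-off gave no verdict.

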